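# Bring the next display under the inspection microscope and save its picture

### The job

Inspect the white display waiting in the tray: lay it face up and flat between the pins of the empty nest on the robot's side of the turntable, let go, then turn the table a quarter turn clockwise (seen from above) until it clicks home with that display under the microscope. Set the magnification ring to 4, and only then press the red button down and let it up to save the picture. Leave the black display in the tray, the checked one in its nest and everything else where it stands.

Things in the scene. Friction and masses are not known exactly. Their poses are not given: they have to be found in the camera images.
- station: Fixed inspection station: round base 256 mm wide with a turntable (280 mm diameter, top face 50 mm above the work surface) and, on its own +y side, a microscope stand: a 40 mm post, 195 mm high, at its (0, +225 mm), with an arm to the microscope 157 to 175 mm up. Origin on the turntable's axis at work-surface height, z up. Yaw within 0.3 rad of the world's.
- turntable (a joint): Angle of the turntable (rad), 0 at the start, growing clockwise seen from above. Sprung clicks at 0, 1.571, 3.142 ...; the goal's quarter turn is 1.571. Leaving a click takes about 0.7 N m (6 N at a hand knob); let go within 0.35 rad of a click it swings in by itself. Turns both ways without end.
- nest0 (a point): The empty nest to load: middle of the top of its black pad (50 x 82 mm, 56 mm above the work surface), 90 mm from the table's axis, at the start on the station's -x side. Its axes turn with the table and start as the station's; long side along its y. Eight 8 mm pins, round tops 7.5 mm above the pad, leave 2.5 mm all round the display; two per long side, 64 mm apart, so a finger fits between.
- nest1 (a point): The nest under the microscope at the start (station's +y side), the same turned a quarter: long side along its x (axes as nest 0). It holds the checked display. The other two nests, across from these, are empty and stay so.
- post0 (a point): Top of a round black hand knob of the turntable, 24 mm diameter and 36 mm high (from 74 to 110 mm above the work surface) on a thin stem, 124 mm from the axis, midway between two nests; at the start at 225 degrees about the axis, counted from the station's x towards its y (its -x -y corner).
- post1 (a point): The same knob at 135 degrees at the start (-x +y corner); turning clockwise takes it past the microscope.
- post2 (a point): The same knob at 45 degrees at the start (+x +y corner).
- post3 (a point): The same knob at 315 degrees at the start (+x -y corner); a quarter turn clockwise takes it to 225 degrees on the side away from the microscope.
- lens (a point): Middle of the underside of the microscope's white ring light (72 mm diameter), 132 mm above the work surface, over the nest place on the station's +y side. Above it on one upright axis: black housing and white scale disc (90 mm diameter, top at 184 mm), the magnification ring, a camera (30 mm square, top at 250 mm).
- zoom_ring (a joint): Angle of the magnification ring (rad), growing counter-clockwise from above. Clicks 0.524 apart: 1 at 0, 2 at 0.524, 3 at 1.047, 4 at 1.571, 5 at 2.094, 6 at 2.618. Starts from 1 to 2.5, perhaps between clicks; 0.08 N m turns it. Its red line points to numerals at -75 (1), -45, -15, +15 (4), +45, +75 (6) degrees about the lens axis, from the station's x towards its y.
- ring_grip (a point): On the axis of the magnification ring, 209 mm above the work surface. The knurled ring is 48 mm in diameter, from 189 to 221 mm; its skirt below is 62 mm in diameter, 185 to 189 mm. Only the 30 mm camera is above it, to 250 mm: the fingers come down on either side of that from above.
- display: The display to inspect: flat module with white frame and light grey screen on its upper face, 54 mm (its x) by 86 mm (its y) by 12 mm thick, about 60 g; origin in the middle of its underside, z up. Starts in one of the two pockets of the tray, its y along the tray's y within 2 degrees. Pick it across its 54 mm width. It may lie in the nest either way round.
- dark_display: The same but black all over, in the tray's other pocket, 116 mm away along the tray's x; stays there.
- done_display: The same as the white display, already checked; lies in nest 1 and stays in it when the turntable turns.
- tray: Fixed stack of clear trays, 250 x 140 mm; origin in the middle of its underside, x along the 250 mm. The displays lie on its floor 30 mm above the work surface, centres 58 mm either side of the middle; its rim stands 8 mm above the floor, and ribs 6 mm above it at the short ends of the displays.
- pod: Fixed grey button box, 75 x 65 x 34 mm, origin in the middle of its underside.
- capture (a joint): Travel of the red push button, 0 up to 0.006 m fully down (5 N); springs up when let go. A press counts from 0.0045 m.
- capture_top (a point): Middle of the top of the red button (32 mm diameter), 56 mm above the work surface when up.
- bottle: Bystander: white bottle with a blue cap, 54 mm diameter, 130 mm high.
- lens_pot: Bystander: clear pot with a black lid, 52 mm diameter, 68 mm high.
- driver: Bystander: screwdriver with a yellow handle, 170 mm long, lying on the table.

How it is judged:
By the outcome, as a careful person would: the job done as asked, in the order asked, and still so for the second after the job is handed in, with the robot touching nothing.
It also fails if it takes over 72 s, if anything falls off the work surface, if the arm or the gripper's body presses on something with over 40 N, if the wrist force passes 120 N, or if a joint passes its speed limit or range.

### The arm

A 6-joint arm with a two-finger parallel gripper is mounted at the origin on the work surface. World frame = base frame: x ahead of the robot, y to its left, z up, the work surface at z = 0. Lengths are in m, angles in rad, forces in N, time in s.
With the tool pointing down it reaches from about 0.375 to 0.9 m from the base axis. Payload 3.1 kg.
Tool frame: the origin (TCP) lies at the very end of the fingers, on their centre line; the grasp point (between the pads) lies 19 mm behind it; z points along the fingers, y is the direction in which the jaws open and shut (so a half turn about z gives the same grasp; the last joint's range is limited). The gripper opens to 87 mm and grips with 3 to 60 N. Pads are 19 mm wide; open, the fingers measure 117 mm over their backs; the gripper's body (75 mm by 190 mm) begins 51 mm behind the grasp point.
Start: joints at [-1.506, 0.527, 1.433, -0, 1.181, -0.178], TCP at [0.151, -0.606, 0.2] pointing down, gripper open.
Joint ranges: [-3.08, 3.08], [-0.75, 2.2], [0.22, 2.44], [-1.43, 4.57], [0, 2.65], [-2.85, 2.85]. Speed limits (rad/s): [2.79, 2.79, 3.14, 3.14, 3.14, 3.14].

### API

Orientations are given as a unit quaternion [x, y, z, w].
In Python, from rig import robot gives the robot as it stands. The module is installed in compiled form; this text tells all that it offers.
- The arm moves only by the tool send_rows, never from a script. Its argument "deltas" is a list of rows, each an object of numbers: "tx", "ty", "tz": the shift along the tool's x, y, z in cm; "rx", "ry", "rz": the turn, a rotation vector about the tool's x, y, z in rad. A call has 1 to 5 rows; each row is the pose to reach, as a shift and turn from the pose commanded when the call began, along the tool's axes at that moment; what a row does not reach only later rows make up. A row lasts 1/12 s, in which the tool goes at most 41.7 mm and 7.16 degrees, less where a joint would pass 70% of its speed; a pose out of reach is approached as far as the arm can. A call with a gripper value outside its range is refused whole. "claw" is the finger opening in cm, from 0 to 8.7, set as the call begins (left out, the last holds). The fingers move at their own pace and stop on an object; "squeeze" is the grip in N (left out, the last holds). Time passes only in rows, so rows that repeat a pose let the fingers close. It gives the time, the measured TCP pose, the force and the opening at its end, in the units of the state.
- robot.get_obs(): the state, without advancing time (a new reading comes with each control period).
- robot.camera(name): name is "scene" or "top"; returns a dict with "color" (384x512x3 uint8, red, green, blue), "z_map" (384x512 float32, m along the optical axis (not along the pixel's ray), 0 where there is no reading), "intrinsics" (3x3 intrinsics, pixels), "R" (3x3) and "t" (3): a world point X has camera coordinates R X + t. Camera axes: x right, y down, z forward; pixel columns grow to the right and rows downward; lengths in m; the calibration is good to about 2 mm. A picture is of the moment at which its call begins.
- robot.hand_in(): hands the job in, once; it reports no verdict.
Trained networks look in the newest picture that a camera, given by its name, has taken for a name from the list of things; names that differ only in an ending like _2 or _b are one class to them, and where a whole thing is asked for, a point or a joint stands for the part that bears it (a point fixed in the world has none). Each returns a list of dicts, best first, with "p" (0 to 1); they miss things now and then, are a little off and sometimes report something else, mostly with a low value. They report only what shows in the picture. A call takes as long as a camera call.
- robot.outline_of(label, camera): "pixels" (384x512 bool, what is visible of it) and "xy" ([column, row] in pixels, amid what is visible of it).
- robot.tip_of(label, camera): "xy" ([column, row] in pixels: a listed point, or the origin of a listed thing).
The state is a dict: "time": time; "q": joint angles; "joint_velocities": joint speeds; "joint_torque": joint torques, N m; "position": TCP position; "tool_rot": TCP orientation; "ft_force": force on the tool from outside, world axes, zero at the start; "moment": the same for the moment, N m; "grip_width": finger opening in m.
Only numpy, scipy, OpenCV 4.12 (cv2) and the standard library are available. Lean on these libraries where they do the work, as an engineer would, in place of code of your own. Each camera call takes 0.05 s, during which the arm holds its last target.

## Working session

There is one attempt and no reset: what is moved stays moved. The work goes in short steps, Python scripts to look and compute and a tool call to move; the robot and the scene stay as the last step left them, time stands still between calls to the robot, and variables do not carry over. Pictures are saved under pics/ and viewed, and the job is handed in when it is done.

Besides the shell and the picture viewer there is one more tool, called as name(argument=value, ...), one argument or row to a line, values as JSON. send_rows: Moves the arm, as the interface text tells. Its arguments: {"type":"object","properties":{"deltas":{"type":"array","items":{"type":"object","properties":{"tx":{"type":"number"},"ty":{"type":"number"},"tz":{"type":"number"},"rx":{"type":"number"},"ry":{"type":"number"},"rz":{"type":"number"}}}},"claw":{"type":"number"},"squeeze":{"type":"number"}},"required":["deltas"]}

```bash
mkdir -p pics; cat > h.py <<'E'
import numpy as np,cv2
from rig import robot
from scipy.spatial.transform import Rotation as Ro
def shot(n,tag=None):
    c=robot.camera(n)
    if tag: cv2.imwrite(f'pics/{tag}.png',cv2.resize(c['color'][:,:,::-1],(800,600),interpolation=cv2.INTER_CUBIC))
    return c
def ray(c,uv,z):
    K=c['intrinsics'];d=c['R'].T@np.linalg.solve(K,[uv[0],uv[1],1.]);o=-c['R'].T@c['t']
    return o+d*(z-o[2])/d[2]
def proj(c,X):
    p=c['R']@np.array(X)+c['t'];p=c['intrinsics']@p;return p[:2]/p[2]
def cloud(c):
    v,u=np.mgrid[:384,:512];z=c['z_map'];p=np.stack([u,v,np.ones_like(u)],-1)@np.linalg.inv(c['intrinsics']).T*z[...,None]
    return (p-c['t'])@c['R']
E
python3 - <<'E'
from h import *
for n in('scene','top'):
    c=shot(n,n+'0'); print(n,-c['R'].T@c['t'])
    for l,z in [('post0',.11),('post1',.11),('post2',.11),('post3',.11),('nest0',.056),('nest1',.056),('lens',.132),('ring_grip',.209),('display',.03),('dark_display',.03),('done_display',.056),('tray',0),('pod',0),('capture_top',.056),('station',0),('bottle',0),('lens_pot',0),('driver',0)]:
        r=robot.tip_of(l,n)
        print(l,[(round(a['p'],2),np.round(a['xy']).tolist(),ray(c,a['xy'],z)[:2].round(4).tolist()) for a in r[:2]])
print(robot.get_obs())
E
```

```text
scene [ 1.48148622 -0.02426812  1.06035406]
post0 [(0.97, [198.0, 196.0], [0.4559, -0.1163]), (0.97, [260.0, 244.0], [0.6441, 0.0471])]
post1 [(0.97, [198.0, 196.0], [0.4559, -0.1163]), (0.97, [260.0, 244.0], [0.6441, 0.0471])]
post2 [(0.97, [198.0, 196.0], [0.4559, -0.1163]), (0.97, [260.0, 244.0], [0.6441, 0.0471])]
post3 [(0.97, [198.0, 196.0], [0.4559, -0.1163]), (0.97, [260.0, 244.0], [0.6441, 0.0471])]
nest0 [(0.98, [233.0, 206.0], [0.4488, -0.0168]), (0.69, [117.0, 237.0], [0.555, -0.3371])]
nest1 [(0.98, [233.0, 206.0], [0.4488, -0.0168]), (0.69, [117.0, 237.0], [0.555, -0.3371])]
lens [(0.89, [261.0, 210.0], [0.5447, 0.0549]), (0.73, [182.0, 200.0], [0.4942, -0.1548])]
ring_grip [(0.73, [260.0, 189.0], [0.544, 0.0527])]
display [(0.59, [117.0, 241.0], [0.5461, -0.3422])]
dark_display [(0.77, [119.0, 211.0], [0.426, -0.3535]), (0.66, [233.0, 208.0], [0.4293, -0.0168])]
done_display [(0.68, [262.0, 232.0], [0.5536, 0.0602]), (0.3, [182.0, 201.0], [0.4211, -0.1654])]
tray [(0.92, [120.0, 236.0], [0.4975, -0.3457])]
pod [(0.97, [323.0, 196.0], [0.3562, 0.2672])]
capture_top [(0.
[... 1727 characters left out ...]
2, -0.3561])]
{'time': 1.9, 'q': array([-1.50552210e+00,  5.27505344e-01,  1.43268415e+00, -1.70095271e-05,
        1.18139605e+00, -1.78499253e-01]), 'joint_velocities': array([-0.00041901,  0.00037607, -0.00228076, -0.00117116, -0.00079242,
        0.00032886]), 'joint_torque': array([ 7.84750555e-04, -4.40003908e+01, -1.76978981e+01,  6.34771166e-02,
        5.05060062e-02, -2.27051999e-05]), 'position': array([ 0.15087695, -0.60650135,  0.20035017]), 'tool_rot': array([ 9.92580611e-01,  1.21588367e-01, -8.05656919e-06,  3.10309113e-06]), 'ft_force': array([ 0.42862463,  0.70145543, -0.2022544 ]), 'moment': array([-0.07161973,  0.01971942,  0.00360483]), 'grip_width': 0.08705450210292336}
```

View pics/scene0.png

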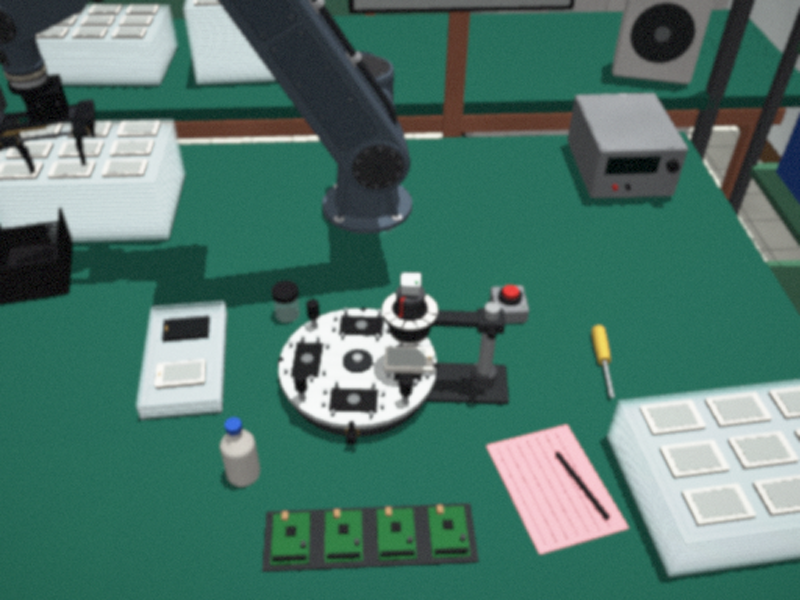

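View pics/top0.png

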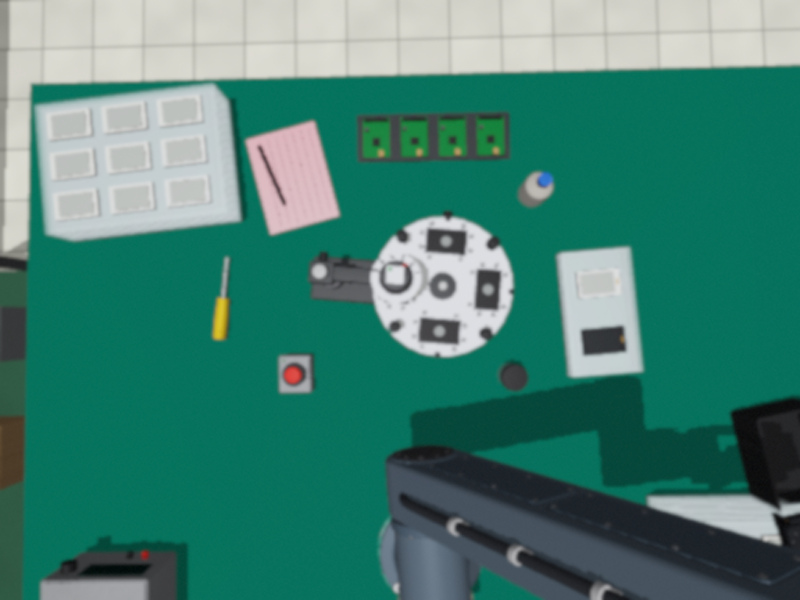

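```bash
python3 - <<'E'
from h import *
import pickle
D={}
for n in('scene','top'):
    c=robot.camera(n);c['cl']=cloud(c);D[n]=c
    for l in ['post0','nest0','display','done_display','station','capture_top','zoom_ring','tray']:
        c['o_'+l]=robot.outline_of(l,n)
    for a in ['post0','nest0']: c['t_'+a]=robot.tip_of(a,n)
pickle.dump(D,open('d0.pkl','wb'))
for n in D:
    c=D[n]
    for k in c:
        if k[:2]=='o_':print(n,k,[(round(a['p'],2),np.round(a['xy']).tolist(),int(a['pixels'].sum())) for a in c[k]])
        if k[:2]=='t_':print(n,k,[(round(a['p'],2),np.round(a['xy'],1).tolist(),ray(c,a['xy'],.11 if 'post' in k else .056)[:2].round(4).tolist()) for a in c[k]])
    im=c['color'];
c=D['top'];a=c['color'][115:260,180:420,::-1];cv2.imwrite('pics/topz.png',cv2.resize(a,(792,478),interpolation=cv2.INTER_CUBIC))
c=D['scene'];a=c['color'][165:290,80:360,::-1];cv2.imwrite('pics/scz.png',cv2.resize(a,(800,357),interpolation=cv2.INTER_CUBIC))
E
```

```text
scene o_post0 [(0.65, [219.0, 238.0], 5239)]
scene o_nest0 [(0.94, [224.0, 241.0], 5243)]
scene o_display [(0.65, [118.0, 238.0], 528), (0.21, [115.0, 232.0], 2759)]
scene o_done_display [(0.85, [261.0, 232.0], 462), (0.65, [262.0, 196.0], 359), (0.16, [118.0, 238.0], 516)]
scene o_station [(0.87, [239.0, 238.0], 8902)]
scene o_capture_top [(0.51, [323.0, 182.0], 73)]
scene o_zoom_ring [(0.89, [262.0, 197.0], 345), (0.57, [225.0, 242.0], 5331)]
scene o_tray [(0.55, [117.0, 229.0], 2873)]
scene t_post0 [(0.74, [192.0, 239.0], [0.6198, -0.1263]), (0.68, [259.4, 240.4], [0.6324, 0.0465]), (0.65, [197.7, 191.3], [0.4384, -0.1165])]
scene t_nest0 [(0.84, [262.1, 230.2], [0.5468, 0.0604]), (0.56, [231.8, 207.4], [0.4528, -0.0212]), (0.16, [324.6, 183.6], [0.3616, 0.264])]
top o_post0 [(0.89, [286.0, 188.0], 5398)]
top o_nest0 [(0.58, [286.0, 185.0], 5407)]
top o_display [(0.83, [382.0, 182.0], 479)]
top o_done_display []
top o_station [(0.97, [275.0, 181.0], 7309), (0.66, [381.0, 201.0], 2884), (0.35, [342.0, 120.0], 351)]
top o_capture_top [(0.47, [190.0, 239.0], 84)]
top o_zoom_ring [(0.68, [381.0, 200.0], 2786), (0.62, [254.0, 179.0], 223)]
top o_tray [(0.7, [384.0, 198.0], 2776)]
top t_post0 [(0.86, [312.5, 211.1], [0.452, -0.1136]), (0.68, [255.8, 150.2], [0.6356, 0.0506]), (0.63, [253.0, 207.6], [0.465, 0.0616]), (0.61, [317.9, 153.2], [0.6231, -0.1336]), (0.26, [279.4, 210.8], [0.4543, -0.0162])]
top t_nest0 [(0.94, [254.7, 181.9], [0.5443, 0.0565]), (0.64, [276.8, 209.8], [0.4565, -0.0107])]
```

View pics/topz.png

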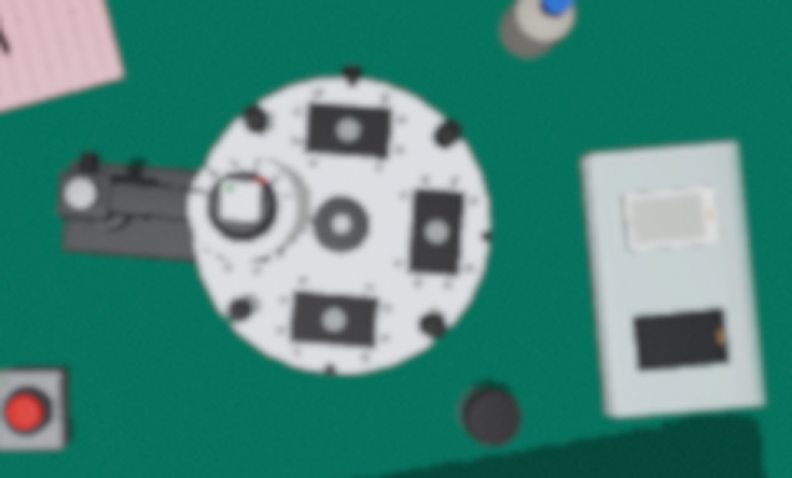

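View pics/scz.png

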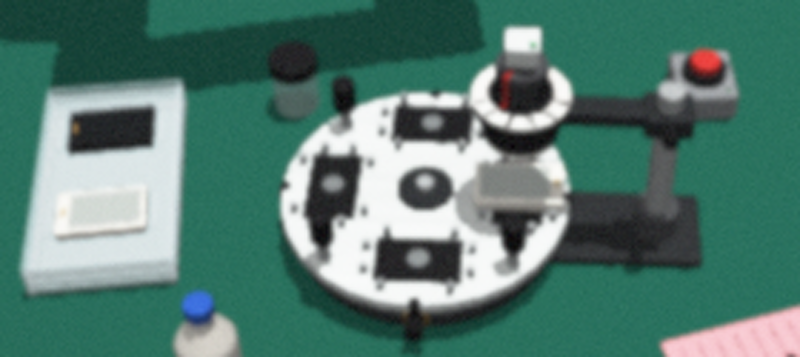

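```bash
cat > fit.py <<'E'
from h import *
import pickle
D=pickle.load(open('d0.pkl','rb'))
def rect(c,box,lo,hi,z,f=8,inv=False,show=None):
    x0,y0,x1,y1=box
    g=c['color'][y0:y1,x0:x1].astype(np.float32).mean(2)
    G=cv2.resize(g,None,fx=f,fy=f,interpolation=cv2.INTER_CUBIC)
    t=(lo+hi)/2; m=((G<t) if inv else (G>t)).astype(np.uint8)
    cs,_=cv2.findContours(m,cv2.RETR_EXTERNAL,cv2.CHAIN_APPROX_NONE)
    k=max(cs,key=cv2.contourArea)[:,0,:].astype(float)
    k=(k+.5)/f-.5+[x0,y0]
    P=np.array([ray(c,p,z)[:2] for p in k])
    r=cv2.minAreaRect((P*1000).astype(np.float32))
    hm=cv2.convexHull((P*1000).astype(np.float32));M=cv2.moments(hm)
    return r,(M['m10']/M['m00'],M['m01']/M['m00'])
if __name__=='__main__':
    for n,bs in {'top':[(265,200,299,224),(300,167,324,202),(269,143,302,166),],'scene':[(212,198,250,218),(181,215,211,247),(205,244,247,266)]}.items():
        for b in bs:
            print(n,'pad',rect(D[n],b,50,210,.056,inv=True))
    print(rect(D['top'],(367,170,400,194),205,255,.042))
    c=D['top'];print(c['color'][182,360:405].mean(1).astype(int)); print(c['color'][170:196,380].mean(1).astype(int))
    c=D['scene'];print(c['color'][238,85:150].mean(1).astype(int));print(c['color'][225:255,117].mean(1).astype(int))
E
python3 fit.py
```

```text
top pad (((451.10418701171875, -22.811294555664062), (77.96878051757812, 45.61332321166992), 84.07482147216797), (451.2930256450389, -22.96703405724104))
top pad (((532.0057373046875, -120.88349914550781), (46.353519439697266, 77.58997344970703), 84.84220123291016), (532.0721359190331, -120.78596295928472))
top pad (((629.5625, -40.16215515136719), (77.96735382080078, 47.47258758544922), 84.59441375732422), (629.7566314994199, -40.285668626275985))
scene pad (((452.83837890625, -16.03232192993164), (93.7957992553711, 57.5556640625), 84.5409927368164), (453.1801907996618, -18.394740088023116))
scene pad (((543.3486938476562, -122.6196517944336), (47.721763610839844, 110.9719467163086), 84.07637023925781), (540.975253038803, -122.58285177013379))
scene pad (((630.4249267578125, -40.81407928466797), (79.2519302368164, 57.59377670288086), 84.36799621582031), (630.8520680512834, -40.80220957839727))Traceback (most recent call last):
  File "fit.py", line 20, in <module>
    print(rect(D['top'],(367,170,400,194),205,255,.042))
          ~~~~^^^^^^^^^^^^^^^^^^^^^^^^^^^^^^^^^^^^^^^^^
  File "fit.py", line 10, in rect
    k=max(cs,key=cv2.contourArea)[:,0,:].astype(float)
      ~~~^^^^^^^^^^^^^^^^^^^^^^^^
ValueError: max() iterable argument is empty
```

```bash
python3 - <<'E'
from fit import *
c=D['top'];np.set_printoptions(linewidth=250)
for r in range(168,198): print(r,c['color'][r,364:404].mean(1).astype(int))
c=D['scene']
for r in range(226,254,2): print(r,c['color'][r,92:140].mean(1).astype(int))
E
```

```text
168 [205 205 205 205 205 205 205 205 205 204 205 205 204 204 204 204 204 204 204 203 203 203 203 203 203 203 202 203 203 203 202 202 201 199 199 199 197 191 182 165]
169 [205 205 205 205 205 205 205 205 205 205 205 205 205 204 204 204 204 204 204 203 203 203 202 203 203 203 203 203 202 202 201 201 201 200 199 199 197 192 183 166]
170 [206 205 205 205 205 205 205 205 205 205 205 205 205 204 204 204 204 204 204 203 202 202 202 203 203 203 204 204 203 201 199 200 201 200 199 199 198 193 184 167]
171 [206 205 205 205 205 205 205 205 204 203 203 203 203 204 204 205 205 206 204 202 200 200 200 202 204 206 207 208 208 205 203 203 203 201 200 199 198 194 185 170]
172 [206 206 205 205 204 205 205 205 202 199 199 199 201 203 205 207 208 209 209 206 203 202 202 204 207 209 212 213 215 215 214 213 209 204 201 199 198 194 185 172]
173 [206 206 205 202 201 204 208 208 205 201 200 200 203 205 208 210 212 213 212 211 209 208 207 207 208 209 209 211 215 218 220 217 211 204 201 200 199 195 187 173]
174 [206 206 205 199 195 202 211 214 211 209 208 207 208 208 209 209 210 209 208 207 206 205 203 202 201
[... 5951 characters left out ...]
0 173 167 163 163 160 159 156 157 161 165 167 172 169 174 173 179 194 213 222 225 227 227 226 228 228 228]
248 [221 224 220 219 220 220 214 193 172 161 162 167 167 168 172 173 178 176 180 183 191 198 204 205 209 208 212 213 209 213 214 215 219 222 223 223 223 224 224 226 226 225 226 225 227 227 227 228]
250 [223 223 221 222 223 226 225 221 216 214 215 218 223 223 220 222 221 224 222 225 222 223 225 226 224 224 226 226 225 225 225 227 227 224 226 226 227 225 224 226 226 226 224 227 226 227 228 226]
252 [223 223 221 223 224 225 225 226 225 225 225 225 225 226 225 225 224 224 225 226 225 226 225 225 226 227 226 226 225 225 225 226 224 226 228 225 226 226 226 225 226 226 225 226 227 227 227 226]
```

```bash
cat > disp.py <<'E'
from fit import *
from scipy.optimize import minimize
def fitd(c,box,p0,zb=.03,img=None):
    x0,y0,x1,y1=box;f=6
    g=c['color'][y0:y1,x0:x1].astype(float).mean(2)
    H,W=g.shape
    def mask(P):
        uv=np.array([proj(c,q) for q in P]);uv=((uv-[x0,y0]+.5)*f*16)
        m=np.zeros((H*f,W*f),np.uint8);cv2.fillConvexPoly(m,cv2.convexHull(uv.round().astype(np.int32)).reshape(-1,1,2),1,shift=4)
        m=cv2.resize(m.astype(np.float32),(W,H),interpolation=cv2.INTER_AREA);return cv2.GaussianBlur(m,(0,0),1.0)
    yy,xx=np.mgrid[:H,:W]
    def model(p):
        x,y,a,sx,sy0,sy1=p;R=np.array([[np.cos(a),-np.sin(a)],[np.sin(a),np.cos(a)]])
        def rc(xa,xb,ya,yb,z): return [np.r_[R@[u,v]+[x,y],z] for u,v in((xa,ya),(xb,ya),(xb,yb),(xa,yb))]
        top=rc(-.027,.027,-.043,.043,zb+.012);bot=rc(-.027,.027,-.043,.043,zb)
        A=[mask(top+bot),mask(top),mask(rc(-sx,sx,sy0,sy1,zb+.012)),np.ones((H,W)),xx,yy]
        return np.stack([m.ravel() for m in A],1)
    def cost(p):
        A=model(p);s=np.linalg.lstsq(A,g.ravel(),rcond=None)
        return ((A@s[0]-g.ravel())**2).mean()
    best=None
    for k in range(3):
        s0=np.array(list(p0)+[.021,-.036,.034]) if best is None else best.x
        r=minimize(cost,s0,method='Nelder-Mead',options=dict(initial_simplex=np.vstack([s0]+[s0+np.eye(6)[i]*[.004,.004,.05,.003,.004,.004][i] for i in range(6)]),maxiter=400))
        best=r
    return best.x,best.fun
if __name__=='__main__':
    print('dark',rect(D['top'],(366,206,402,233),50,205,.042,inv=True))
    print('tray0',rect(D['top'],(352,150,424,258),80,200,.03))
    for a in(1.45,1.6):
        print(fitd(D['top'],(364,166,399,197),(.5435,-.3468,a-np.pi)))
    print(fitd(D['scene'],(94,226,138,254),(.5435,-.3468,1.5-np.pi)))
E
python3 disp.py
```

```text
dark (((426.7972717285156, -350.6049499511719), (51.26786422729492, 84.83292388916016), 4.6764655113220215), (426.91696692552125, -350.63580543493254))
tray0 (((484.19952392578125, -348.21771240234375), (254.91551208496094, 149.44638061523438), 3.9231395721435547), (484.16033172039585, -348.3089981289156))
(array([ 0.55457146, -0.33445931, -1.49931339,  0.03773077, -0.03082395,
        0.0046197 ]), np.float64(13.168514625806717))
(array([ 5.58273642e-01, -3.34458217e-01, -1.50535833e+00,  3.78008589e-02,
       -3.47570780e-02,  1.06809768e-03]), np.float64(13.010940065848665))
(array([ 0.53574672, -0.34394249, -1.48637043,  0.02670862, -0.05726697,
        0.03861438]), np.float64(94.46446082835823))
```

```bash
sed -i '/for a in(1.45/,$d' disp.py; cat >> disp.py <<'E'
    for a in(0.04,.1):
        print(fitd(D['top'],(364,166,399,197),(.5435,-.3468,a)))
    print(fitd(D['scene'],(94,226,138,254),(.5435,-.3468,.07)))
    for n in D: print(n,[(round(a['p'],2),ray(D[n],a['xy'],.042)) for a in D[n]['o_display'][:1]])
E
python3 disp.py
```

```text
dark (((426.7972717285156, -350.6049499511719), (51.26786422729492, 84.83292388916016), 4.6764655113220215), (426.91696692552125, -350.63580543493254))
tray0 (((484.19952392578125, -348.21771240234375), (254.91551208496094, 149.44638061523438), 3.9231395721435547), (484.16033172039585, -348.3089981289156))
(array([ 0.54205305, -0.3456697 ,  0.06846253,  0.02018888, -0.02766353,
        0.03685945]), np.float64(3.9786118938821478))
(array([ 0.54190391, -0.34564659,  0.07057354,  0.01997213, -0.02755166,
        0.03695254]), np.float64(3.9894409296030164))
(array([ 0.54341727, -0.34664345,  0.08694992,  0.01981014, -0.02926304,
        0.03666431]), np.float64(14.775193742597661))
scene [(0.65, array([ 0.54597324, -0.33764069,  0.042     ]))]
top [(0.83, array([ 0.53779138, -0.34052937,  0.042     ]))]
```

```bash
cat >> h.py <<'E'
def go(x,y,z,psi):
    o=robot.get_obs();p=o['position'];R=Ro.from_quat(o['tool_rot'])
    T=Ro.from_matrix(np.array([[np.cos(psi),np.sin(psi),0],[np.sin(psi),-np.cos(psi),0],[0,0,-1]]))
    d=R.inv().apply(np.array([x,y,z])-p)*100; r=(R.inv()*T).as_rotvec()
    print('t',round(o['time'],2),'pos',p.round(4),'psi',round(np.arctan2(*R.as_matrix()[1::-1,0]),4),'w',round(o['grip_width'],4),'F',o['ft_force'].round(1))
    print('tx %.2f ty %.2f tz %.2f rx %.3f ry %.3f rz %.3f'%(*d,*r))
E
python3 - <<'E'
from h import *
import pickle
D=pickle.load(open('d0.pkl','rb'))
cl=D['scene']['cl'];
for v in range(140,200,8): print(v,[tuple(cl[v,u].round(2)) for u in (5,20,35,45)])
go(.5425,-.346,.15,1.646)
E
```

```text
140 [(np.float64(0.11), np.float64(-0.77), np.float64(0.06)), (np.float64(0.1), np.float64(-0.72), np.float64(0.06)), (np.float64(0.11), np.float64(-0.67), np.float64(0.06)), (np.float64(0.11), np.float64(-0.64), np.float64(0.06))]
148 [(np.float64(0.12), np.float64(-0.77), np.float64(0.04)), (np.float64(0.12), np.float64(-0.72), np.float64(0.04)), (np.float64(0.11), np.float64(-0.68), np.float64(0.03)), (np.float64(0.11), np.float64(-0.65), np.float64(0.03))]
156 [(np.float64(0.13), np.float64(-0.78), np.float64(0.01)), (np.float64(0.12), np.float64(-0.73), np.float64(0.01)), (np.float64(0.23), np.float64(-0.63), np.float64(0.09)), (np.float64(0.13), np.float64(-0.65), np.float64(0.01))]
164 [(np.float64(0.16), np.float64(-0.77), np.float64(0.01)), (np.float64(0.16), np.float64(-0.72), np.float64(0.0)), (np.float64(0.27), np.float64(-0.62), np.float64(0.09)), (np.float64(0.17), np.float64(-0.64), np.float64(0.01))]
172 [(np.float64(0.29), np.float64(-0.71), np.float64(0.08)), (np.float64(0.29), np.float64(-0.67), np.float64(0.07)), (np.float64(0.28), np.float64(-0.62), np.float64(0.
[... 185 characters left out ...]
loat64(0.28), np.float64(-0.63), np.float64(0.04)), (np.float64(0.24), np.float64(-0.62), np.float64(-0.0))]
188 [(np.float64(0.3), np.float64(-0.73), np.float64(0.02)), (np.float64(0.29), np.float64(-0.69), np.float64(0.01)), (np.float64(0.28), np.float64(-0.64), np.float64(0.0)), (np.float64(0.28), np.float64(-0.61), np.float64(-0.0))]
196 [(np.float64(0.31), np.float64(-0.73), np.float64(-0.0)), (np.float64(0.32), np.float64(-0.68), np.float64(0.0)), (np.float64(0.32), np.float64(-0.64), np.float64(-0.0)), (np.float64(0.32), np.float64(-0.6), np.float64(-0.0))]
t 3.0 pos [ 0.1509 -0.6065  0.2004] psi 0.2438 w 0.0872 F [-0.8 -1.5  0. ]
tx 44.29 ty -15.83 tz 5.04 rx 0.000 ry 0.000 rz -1.402
```

send_rows(
  deltas=[
    {"tx":4,"ty":-1.4,"rz":-0.12},
    {"tx":8,"ty":-2.8,"rz":-0.24},
    {"tx":12,"ty":-4.2,"rz":-0.36},
    {"tx":16,"ty":-5.7,"rz":-0.48},
    {"tx":20,"ty":-7.1,"rz":-0.6},
  ],
)

```text
schema error: expected keys tx, ty, tz, rx, ry, rz
```

```bash
python3 -c "
from h import *
go(.5425,-.346,.15,1.646)"
```

```text
t 3.0 pos [ 0.1509 -0.6065  0.2004] psi 0.2438 w 0.0872 F [-0.8 -1.5  0. ]
tx 44.29 ty -15.83 tz 5.04 rx 0.000 ry 0.000 rz -1.402
```

send_rows(
  deltas=[
    {"tx":4,"ty":-1.4,"tz":0,"rx":0,"ry":0,"rz":-0.12},
    {"tx":8,"ty":-2.8,"tz":0,"rx":0,"ry":0,"rz":-0.24},
    {"tx":12,"ty":-4.2,"tz":0,"rx":0,"ry":0,"rz":-0.36},
    {"tx":16,"ty":-5.7,"tz":0,"rx":0,"ry":0,"rz":-0.48},
    {"tx":20,"ty":-7.1,"tz":0,"rx":0,"ry":0,"rz":-0.6},
  ],
)

```text
time: 3.42
position: [0.3258, -0.4903, 0.2005]
tool_rot: [0.911, 0.412, 0.0, 0.0]
ft_force: [0.8, -0.0, -0.8]
grip_width: 0.0868
```

```bash
python3 -c "
from h import *
go(.5425,-.346,.15,1.646)"
```

```text
t 3.42 pos [ 0.3258 -0.4903  0.2005] psi 0.849 w 0.0868 F [ 0.8 -0.  -0.8]
tx 25.15 ty 6.74 tz 5.05 rx 0.000 ry 0.000 rz -0.797
```

send_rows(
  deltas=[
    {"tx":4,"ty":1.0,"tz":0,"rx":0,"ry":0,"rz":-0.12},
    {"tx":8,"ty":2.1,"tz":0,"rx":0,"ry":0,"rz":-0.24},
    {"tx":12,"ty":3.2,"tz":0,"rx":0,"ry":0,"rz":-0.36},
    {"tx":16,"ty":4.2,"tz":0,"rx":0,"ry":0,"rz":-0.48},
    {"tx":20,"ty":5.3,"tz":0,"rx":0,"ry":0,"rz":-0.6},
  ],
)

```text
time: 3.83
position: [0.4986, -0.3758, 0.2005]
tool_rot: [0.749, 0.663, -0.0, 0.0]
ft_force: [-0.0, -1.2, -0.1]
grip_width: 0.0872
```

```bash
python3 -c "
from h import *
go(.5425,-.346,.10,1.646)"
```

```text
t 3.83 pos [ 0.4986 -0.3758  0.2005] psi 1.4497 w 0.0872 F [-0.  -1.2 -0.1]
tx 3.49 ty 4.00 tz 10.05 rx 0.000 ry 0.000 rz -0.196
```

send_rows(
  deltas=[
    {"tx":2.5,"ty":3,"tz":1,"rx":0,"ry":0,"rz":-0.1},
    {"tx":3.5,"ty":4,"tz":4,"rx":0,"ry":0,"rz":-0.196},
    {"tx":3.5,"ty":4,"tz":8,"rx":0,"ry":0,"rz":-0.196},
    {"tx":3.5,"ty":4,"tz":10,"rx":0,"ry":0,"rz":-0.196},
    {"tx":3.5,"ty":4,"tz":10,"rx":0,"ry":0,"rz":-0.196},
  ],
  claw=7.4,
)

```text
time: 4.25
position: [0.5384, -0.3441, 0.0949]
tool_rot: [0.682, 0.731, -0.0, -0.006]
ft_force: [-1.3, 1.3, -0.8]
grip_width: 0.0743
```

```bash
python3 -c "
from h import *
go(.5425,-.346,.0345,1.646)
shot('scene','s1')"
```

```text
t 4.25 pos [ 0.5384 -0.3441  0.0949] psi 1.641 w 0.0743 F [-1.3  1.3 -0.8]
tx -0.27 ty 0.44 tz 6.03 rx -0.008 ry -0.008 rz -0.005
```

View pics/s1.png

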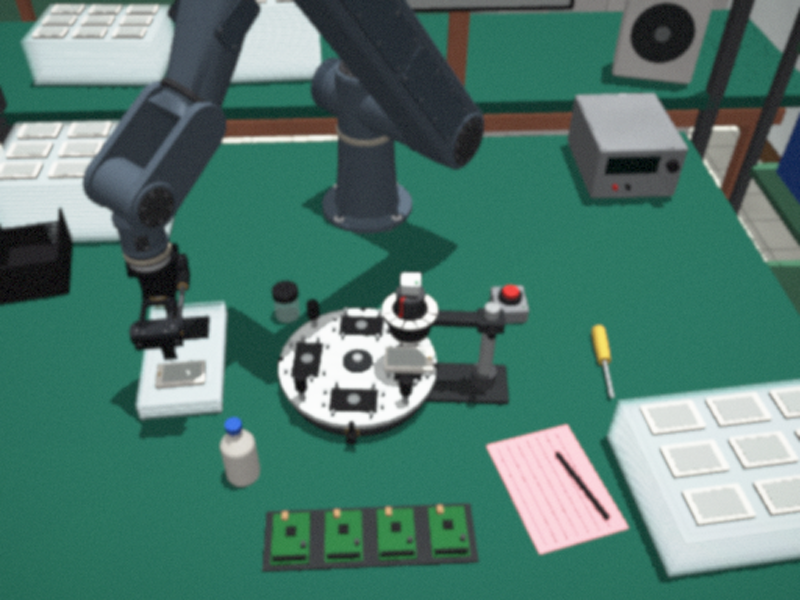

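```bash
python3 -c "
from h import *
go(.5425,-.346,.0345,1.646)"
```

```text
t 4.3 pos [ 0.5398 -0.3459  0.0977] psi 1.6403 w 0.0742 F [ 0.3 -0.1  0.5]
tx -0.06 ty 0.29 tz 6.32 rx -0.004 ry -0.005 rz -0.006
```

send_rows(
  deltas=[
    {"tx":0,"ty":0.25,"tz":2,"rx":0,"ry":0,"rz":0},
    {"tx":0,"ty":0.25,"tz":4,"rx":0,"ry":0,"rz":0},
    {"tx":0,"ty":0.25,"tz":4,"rx":0,"ry":0,"rz":0},
    {"tx":0,"ty":0.25,"tz":4,"rx":0,"ry":0,"rz":0},
  ],
)

```text
time: 4.63
position: [0.5439, -0.3481, 0.0615]
tool_rot: [0.683, 0.731, 0.0, 0.0]
ft_force: [1.0, -0.4, -0.2]
grip_width: 0.0738
```

```bash
python3 -c "
from h import *
go(.5425,-.346,.0345,1.646)"
```

```text
t 4.63 pos [ 0.5439 -0.3481  0.0615] psi 1.6392 w 0.0738 F [ 1.  -0.4 -0.2]
tx 0.22 ty -0.13 tz 2.70 rx 0.001 ry 0.001 rz -0.007
```

send_rows(
  deltas=[
    {"tx":0.2,"ty":-0.13,"tz":1.4,"rx":0,"ry":0,"rz":-0.007},
    {"tx":0.2,"ty":-0.13,"tz":2.6,"rx":0,"ry":0,"rz":-0.007},
    {"tx":0.2,"ty":-0.13,"tz":2.6,"rx":0,"ry":0,"rz":-0.007},
    {"tx":0.2,"ty":-0.13,"tz":2.6,"rx":0,"ry":0,"rz":-0.007},
  ],
)

```text
time: 4.97
position: [0.5423, -0.3458, 0.0349]
tool_rot: [0.68, 0.733, -0.0, 0.0]
ft_force: [-0.3, -0.4, 0.3]
grip_width: 0.0738
```

```bash
python3 -c "
from h import *
go(.5425,-.346,.0345,1.646)
c=shot('scene');cv2.imwrite('pics/s2.png',cv2.resize(c['color'][170:280,60:220,::-1],(800,550),interpolation=cv2.INTER_CUBIC))"
```

```text
t 4.97 pos [ 0.5423 -0.3458  0.0349] psi 1.6464 w 0.0738 F [-0.3 -0.4  0.3]
tx -0.03 ty 0.02 tz 0.04 rx 0.000 ry 0.000 rz 0.000
```

View pics/s2.png

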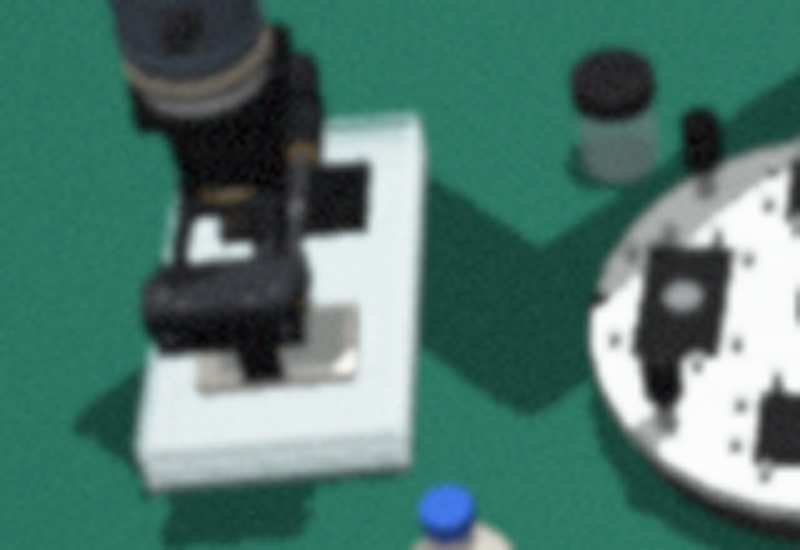

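send_rows(
  deltas=[
    {"tx":0,"ty":0,"tz":0,"rx":0,"ry":0,"rz":0},
    {"tx":0,"ty":0,"tz":0,"rx":0,"ry":0,"rz":0},
    {"tx":0,"ty":0,"tz":0,"rx":0,"ry":0,"rz":0},
    {"tx":0,"ty":0,"tz":0,"rx":0,"ry":0,"rz":0},
    {"tx":0,"ty":0,"tz":0,"rx":0,"ry":0,"rz":0},
  ],
  claw=4.5,
  squeeze=20,
)

```text
time: 5.43
position: [0.5424, -0.3456, 0.0346]
tool_rot: [0.68, 0.733, 0.0, 0.0]
ft_force: [-0.2, 1.2, 0.3]
grip_width: 0.0499
```

send_rows(
  deltas=[
    {"tx":0,"ty":0,"tz":-1,"rx":0,"ry":0,"rz":0},
    {"tx":0,"ty":0,"tz":-3,"rx":0,"ry":0,"rz":0},
    {"tx":0,"ty":0,"tz":-6,"rx":0,"ry":0,"rz":0},
    {"tx":0,"ty":0,"tz":-9,"rx":0,"ry":0,"rz":0},
    {"tx":0,"ty":0,"tz":-9,"rx":0,"ry":0,"rz":0},
  ],
)

```text
time: 5.85
position: [0.5459, -0.3485, 0.1315]
tool_rot: [0.68, 0.734, 0.0, 0.006]
ft_force: [0.9, 0.0, 0.4]
grip_width: 0.0451
```

```bash
python3 -c "
from h import *
go(.451,-.023,.125,1.475)
c=shot('scene');cv2.imwrite('pics/s3.png',cv2.resize(c['color'][170:280,60:220,::-1],(800,550),interpolation=cv2.INTER_CUBIC))
c=shot('top','t3')
import pickle;pickle.dump((c,robot.get_obs()),open('d3.pkl','wb'))"
```

```text
t 5.85 pos [ 0.5459 -0.3485  0.1315] psi 1.647 w 0.0451 F [0.9 0.  0.4]
tx 33.19 ty -6.99 tz 0.28 rx 0.010 ry 0.009 rz 0.172
```

View pics/s3.png

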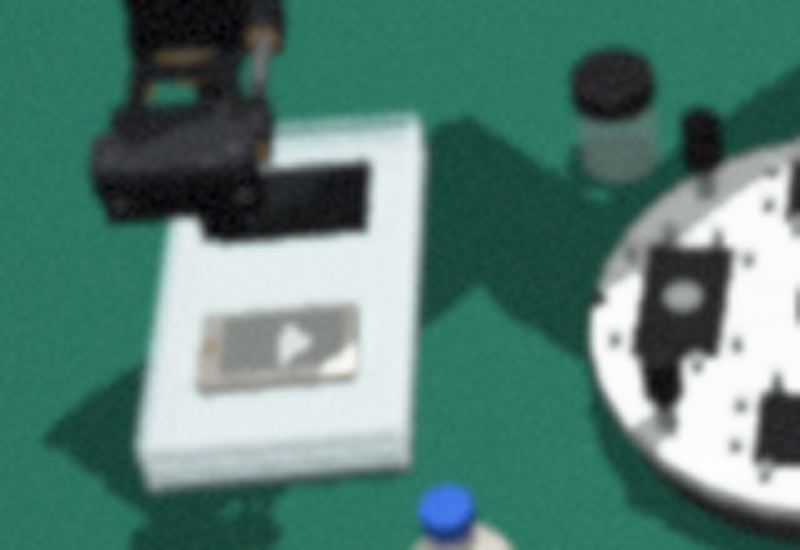

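View pics/t3.png

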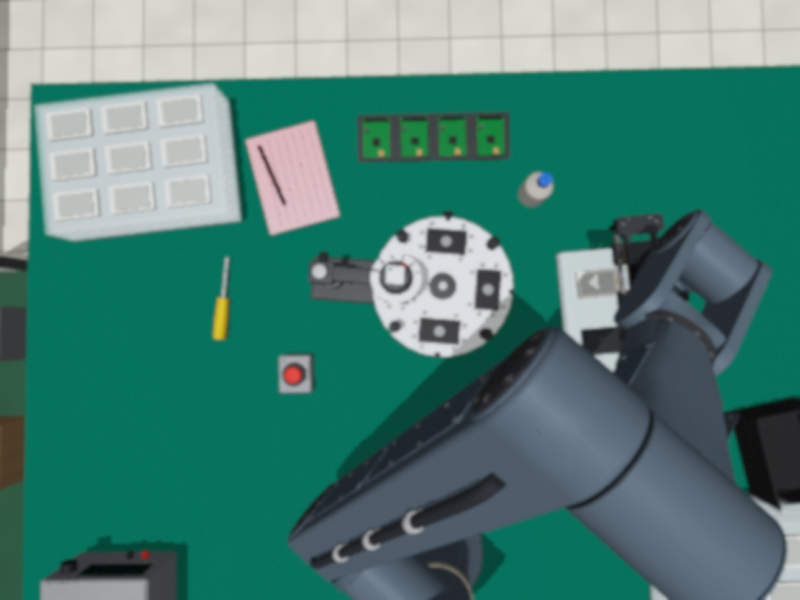

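```bash
python3 - <<'E'
from h import *
import pickle
from disp import fitd
D=pickle.load(open('d0.pkl','rb'))
c=D['scene']
z=lambda X:((proj(c,X)-[60,170]+.5)*5).round(0)
u=np.array([np.cos(.075),np.sin(.075),0]);v=np.array([-u[1],u[0],0]);P=np.array([.5424,-.3456,.0349])
print('near finger inner',z(P+.037*u),'outer',z(P+.052*u),'far inner',z(P-.037*u))
for s in(-1,1):
  for t in(-1,1): print('disp corner',s,t,z(np.array([.5424,-.346,.042])+s*.027*u+t*.043*v))
c2=robot.camera('scene');cl=cloud(c2)
# heights along display and tray
for p in [(118,238),(100,240),(112,250),(125,225),(118,222),(133,238),(120,210)]: print(p,cl[p[1],p[0]].round(4))
print(fitd(c2,(94,226,138,254),(.5425,-.346,.075)))
go(0.5425,-.346,.1,1.646)
E
```

```text
near finger inner [277. 398.] outer [275. 419.] far inner [286. 299.]
disp corner -1 -1 [203. 310.]
disp corner -1 1 [359. 297.]
disp corner 1 -1 [194. 383.]
disp corner 1 1 [355. 369.]
(118, 238) [ 0.5464 -0.3373  0.0433]
(100, 240) [ 0.5468 -0.3875  0.038 ]
(112, 250) [ 0.5795 -0.3509  0.032 ]
(125, 225) [ 0.4871 -0.3278  0.0326]
(118, 222) [ 0.4682 -0.3514  0.0264]
(133, 238) [ 0.5399 -0.2985  0.0342]
(120, 210) [ 0.4326 -0.3482  0.04  ]
(array([ 0.54214693, -0.34737364,  0.07250543,  0.0226429 , -0.0387067 ,
        0.03893767]), np.float64(183.285551733578))
t 6.0 pos [ 0.5422 -0.3454  0.1251] psi 1.6469 w 0.045 F [-0.8 -0.8 -0.5]
tx -0.06 ty 0.02 tz 2.51 rx 0.001 ry 0.001 rz 0.001
```

```bash
python3 - <<'E'
from h import *
import pickle
o=robot.get_obs();R=Ro.from_quat(o['tool_rot']).as_matrix();P=o['position']
for n,b in(('scene',(60,130,160,230)),('top',(360,110,460,210))):
    c=robot.camera(n);x0,y0,x1,y1=b
    im=cv2.resize(c['color'][y0:y1,x0:x1,::-1],None,fx=6,fy=6,interpolation=cv2.INTER_CUBIC)
    im=cv2.convertScaleAbs(im,alpha=2.0,beta=20)
    for s in(-1,1):
        for d,col in((0,(0,0,255)),(-.019,(0,255,255)),(-.07,(255,0,255))):
            uv=(proj(c,P+R[:,1]*s*.0225+R[:,2]*d)-[x0,y0]+.5)*6
            cv2.drawMarker(im,tuple(int(a) for a in uv),col,cv2.MARKER_CROSS,10,1)
    cv2.imwrite(f'pics/g_{n}.png',im)
print(o['time'],P)
E
```

```text
6.0 [ 0.54224041 -0.34543465  0.12511822]
```

View pics/g_scene.png

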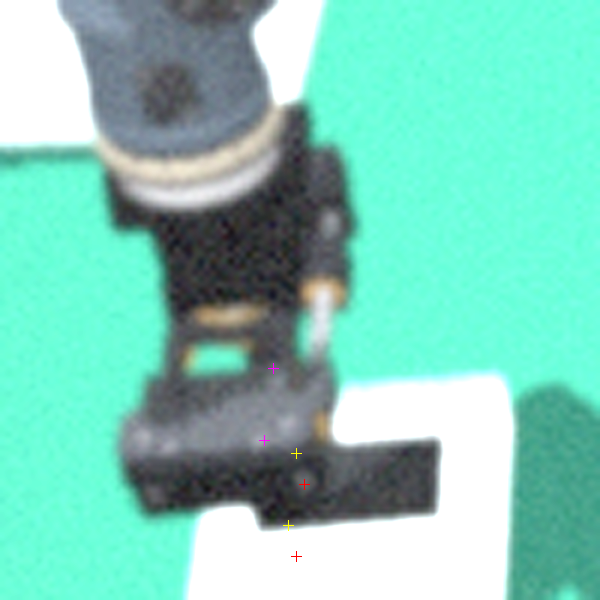

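View pics/g_top.png

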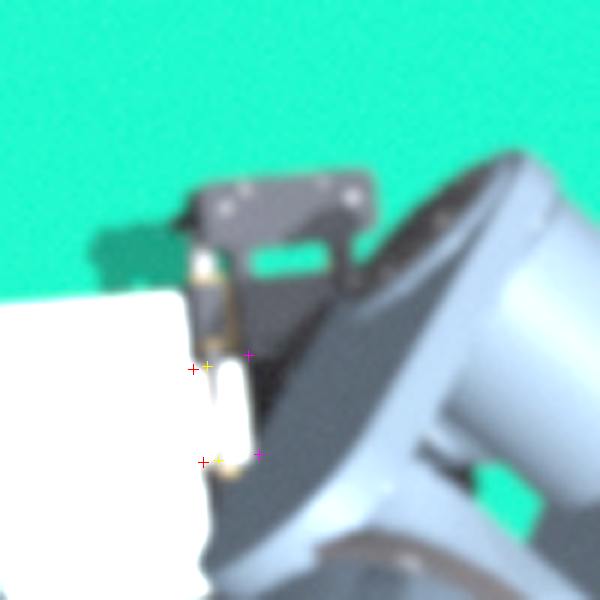

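```bash
python3 - <<'E'
from h import *
c=robot.camera('scene');cl=cloud(c)
o=robot.get_obs();R=Ro.from_quat(o['tool_rot']).as_matrix();P=o['position']
L=(cl-P)@R
np.set_printoptions(linewidth=250,suppress=True)
for v in range(190,226,2):
    print(v,' '.join('(%4d,%4d,%4d)'%tuple(L[v,u]*1000) for u in range(80,122,4)))
c=robot.camera('top');cl=cloud(c);L=(cl-P)@R
print()
for v in range(136,196,4):
    print(v,' '.join('(%4d,%4d,%4d)'%tuple(L[v,u]*1000) for u in range(386,426,4)))
E
```

```text
190 (-136,-258, 124) (-123,-254, 122) ( -24,  37,-132) ( -19,  23,-118) ( -86,-252, 124) ( -74,-252, 125) (  -4, -28, -69) (  24,  46,-134) (  26,  18,-109) ( -24,-250, 129) ( -11,-245, 126)
192 (-136,-250, 125) (-123,-247, 124) ( -22,  49,-135) ( -19,  27,-116) ( -10,  27,-114) (   0,  31,-117) (  10,  33,-117) (  23,  49,-130) (  29,  33,-115) ( -22,-235, 124) ( -11,-238, 128)
194 (-135,-241, 125) ( -38,  30,-113) ( -21,  56,-135) ( -19,  33,-114) (  -8,  39,-118) (   0,  38,-116) (  10,  38,-115) (  24,  55,-130) (  29,  38,-113) (  36,  31,-106) (   0,-179,  84)
196 (-134,-234, 128) ( -36,  42,-118) ( -21,  59,-132) ( -18,  40,-114) (  -8,  43,-115) (   7,  66,-135) (  16,  66,-134) (  25,  64,-131) (  30,  48,-116) (  36,  35,-102) (   0,-177,  90)
198 (-132,-221, 124) ( -30,  64,-131) ( -20,  68,-133) ( -11,  69,-133) (  -1,  70,-133) (   6,  69,-131) (  16,  73,-134) (  25,  71,-131) (  35,  75,-134) (  36,  41,-102) (   0,-169,  91)
200 (-130,-208, 121) ( -29,  73,-133) ( -20,  72,-131) (  -9,  79,-136) (  -1,  78,-134) (   7,  77,-132) (  17,  78,-132) (  27,  83,-135) (  36
[... 4249 characters left out ...]
409)
180 ( -10,   2,  80) ( -23,   1,  81) (  33,  -6,-103) ( -49,  -1,  85) (  26,  -9,-140) ( 100, -16,-347) ( 101, -18,-368) ( 102, -19,-388) ( 102, -20,-405) ( 103, -21,-423)
184 (  -8, -10,  80) ( -20, -11,  77) ( -33, -12,  79) ( -48, -13,  86) ( 106, -23,-341) ( 107, -25,-364) ( 108, -26,-385) ( 110, -27,-405) ( 110, -28,-422) ( 104, -28,-424)
188 (  -8, -22,  83) ( -20, -23,  81) (  36, -27,-106) (  29, -28,-116) ( 115, -31,-362) ( 116, -32,-384) ( 116, -33,-402) ( 117, -34,-421) ( 114, -35,-429) ( 106, -35,-427)
192 ( -11, -35,  97) ( -23, -36,  95) (  38, -37,-109) ( 121, -38,-357) ( 123, -39,-382) ( 123, -40,-400) ( 123, -40,-416) ( 121, -41,-429) ( 114, -41,-427) ( 108, -42,-429)
```

send_rows(
  deltas=[
    {"tx":0,"ty":0,"tz":3,"rx":0,"ry":0,"rz":0},
    {"tx":0,"ty":0,"tz":4,"rx":0,"ry":0,"rz":0},
    {"tx":0,"ty":0,"tz":7,"rx":0,"ry":0,"rz":0},
    {"tx":0,"ty":0,"tz":9.5,"rx":0,"ry":0,"rz":0},
    {"tx":0,"ty":0,"tz":9.5,"rx":0,"ry":0,"rz":0},
  ],
  claw=7.4,
)

```text
time: 6.62
position: [0.5382, -0.342, 0.0233]
tool_rot: [0.68, 0.733, -0.0, -0.007]
ft_force: [-1.2, 0.3, -0.0]
grip_width: 0.0691
```

```bash
python3 - <<'E'
from h import *
go(.5425,-.346,.02,1.646)
c=robot.camera('scene');cl=cloud(c)
o=robot.get_obs();R=Ro.from_quat(o['tool_rot']).as_matrix();P=o['position'];print(P,o['ft_force'])
L=(cl-P)@R
for v in range(228,256,1):
    print(v,' '.join('(%4d,%4d,%4d)'%tuple(L[v,u]*1000) for u in range(106,124,2)))
x0,y0=80,180
cv2.imwrite('pics/s4.png',cv2.resize(c['color'][180:280,80:180,::-1],(600,600),interpolation=cv2.INTER_CUBIC))
E
```

```text
t 6.62 pos [ 0.5382 -0.342   0.0233] psi 1.6466 w 0.0691 F [-1.2  0.3 -0. ]
tx -0.43 ty 0.40 tz 0.32 rx -0.009 ry -0.009 rz 0.001
[ 0.53957092 -0.343136    0.02574   ] [ 0.19821428 -1.08493247  0.14082626]
228 (   1,  75,-131) (   6,  76,-132) (  11,  78,-133) (  15,  74,-129) (  21,  78,-132) (  26,  81,-134) (  31,  79,-132) (  35,  79,-131) (  36,  63,-114)
229 (   1,  79,-132) (   5,  77,-129) (  12,  83,-134) (  16,  80,-131) (  20,  79,-129) (  26,  82,-131) (  31,  83,-131) (  36,  83,-131) (  36,  63,-110)
230 (   1,  81,-131) (   6,  82,-131) (  11,  82,-130) (  16,  84,-132) (  20,  82,-129) (  27,  88,-134) (  31,  84,-130) (  35,  84,-129) (  35,  64,-108)
231 (   1,  83,-129) (   7,  87,-132) (  12,  87,-132) (  17,  88,-132) (  21,  87,-130) (  25,  86,-128) (  31,  89,-131) (  36,  89,-130) (  35,  66,-106)
232 (   2,  90,-133) (   7,  90,-132) (  12,  92,-134) (  16,  88,-129) (  21,  90,-129) (  27,  93,-132) (  31,  91,-130) (  36,  90,-128) (  34,  66,-102)
233 (   3,  94,-133) (   7,  92,-130) (  12,  93,-130) (  16,  90,-127) (  21,  91,-128) (  26,  94,-130) (  
[... 2801 characters left out ...]
 -5) (   0,  40,  -2) (   4,  42,  -3) (  10,  43,  -3) (  16,  45,  -5)
252 ( -27,  40,  -1) ( -21,  42,  -4) ( -16,  43,  -4) ( -11,  43,  -3) (  -5,  44,  -3) (   0,  44,  -3) (   5,  47,  -5) (  11,  48,  -5) (  16,  48,  -4)
253 ( -26,  45,  -4) ( -21,  45,  -3) ( -15,  48,  -5) ( -11,  43,   0) (  -5,  49,  -4) (   0,  48,  -3) (   5,  50,  -4) (  10,  49,  -3) (  15,  49,  -1)
254 ( -27,  45,   0) ( -21,  47,  -1) ( -15,  49,  -3) (  -8,  56, -10) (  -5,  51,  -3) (   0,  54,  -6) (   5,  51,  -2) (  11,  53,  -3) (  16,  54,  -3)
255 ( -26,  51,  -2) ( -20,  53,  -3) ( -15,  53,  -3) ( -10,  52,  -1) (  -5,  54,  -2) (   0,  53,  -1) (   4,  52,   1) (  10,  52,   1) (  18,  64, -10)
```

View pics/s4.png

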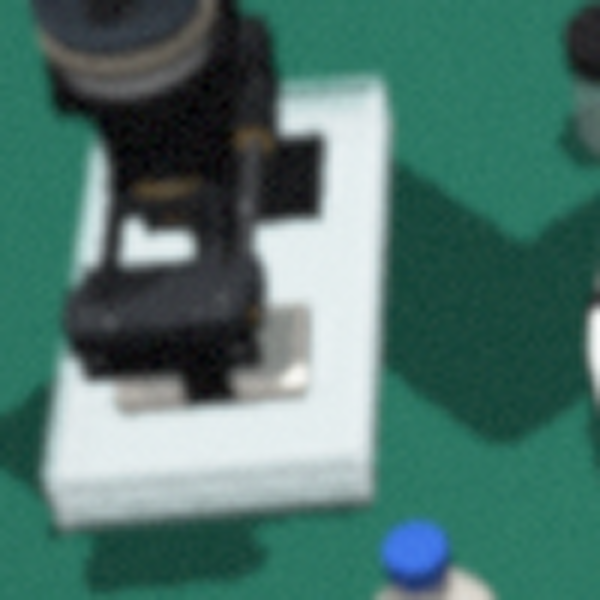

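send_rows(
  deltas=[
    {"tx":0,"ty":0,"tz":0,"rx":0,"ry":0,"rz":0},
    {"tx":0,"ty":0,"tz":0,"rx":0,"ry":0,"rz":0},
  ],
)

```text
time: 6.83
position: [0.5431, -0.3463, 0.0306]
tool_rot: [0.68, 0.733, 0.0, 0.001]
ft_force: [-0.4, -0.7, -0.6]
grip_width: 0.0736
```

```bash
python3 - <<'E'
from h import *
go(.5425,-.346,.0155,1.646)
E
```

```text
t 6.83 pos [ 0.5431 -0.3463  0.0306] psi 1.6468 w 0.0736 F [-0.4 -0.7 -0.6]
tx 0.03 ty -0.06 tz 1.51 rx 0.001 ry 0.002 rz 0.001
```

send_rows(
  deltas=[
    {"tx":0,"ty":-0.05,"tz":0.5,"rx":0,"ry":0,"rz":0},
    {"tx":0,"ty":-0.05,"tz":1.0,"rx":0,"ry":0,"rz":0},
    {"tx":0,"ty":-0.05,"tz":1.4,"rx":0,"ry":0,"rz":0},
    {"tx":0,"ty":-0.05,"tz":1.5,"rx":0,"ry":0,"rz":0},
    {"tx":0,"ty":-0.05,"tz":1.5,"rx":0,"ry":0,"rz":0},
  ],
)

```text
time: 7.25
position: [0.5415, -0.3453, 0.014]
tool_rot: [0.68, 0.733, 0.0, -0.0]
ft_force: [-0.9, -0.0, 1.2]
grip_width: 0.074
```

send_rows(
  deltas=[
    {"tx":0,"ty":0,"tz":0,"rx":0,"ry":0,"rz":0},
    {"tx":0,"ty":0,"tz":0,"rx":0,"ry":0,"rz":0},
    {"tx":0,"ty":0,"tz":0,"rx":0,"ry":0,"rz":0},
    {"tx":0,"ty":0,"tz":0,"rx":0,"ry":0,"rz":0},
    {"tx":0,"ty":0,"tz":0,"rx":0,"ry":0,"rz":0},
  ],
  claw=4.5,
  squeeze=20,
)

```text
time: 7.67
position: [0.5419, -0.3456, 0.0145]
tool_rot: [0.68, 0.733, 0.0, 0.0]
ft_force: [-0.3, -0.2, 0.7]
grip_width: 0.0534
```

send_rows(
  deltas=[
    {"tx":0,"ty":0,"tz":0,"rx":0,"ry":0,"rz":0},
    {"tx":0,"ty":0,"tz":-1,"rx":0,"ry":0,"rz":0},
    {"tx":0,"ty":0,"tz":-3,"rx":0,"ry":0,"rz":0},
    {"tx":0,"ty":0,"tz":-6,"rx":0,"ry":0,"rz":0},
    {"tx":0,"ty":0,"tz":-9,"rx":0,"ry":0,"rz":0},
  ],
)

```text
time: 8.08
position: [0.5409, -0.3448, 0.1048]
tool_rot: [0.68, 0.733, -0.0, -0.001]
ft_force: [0.5, -0.1, -0.0]
grip_width: 0.0535
```

```bash
python3 - <<'E'
from h import *
c=shot('scene','s5')
go(.451,-.023,.095,1.475)
E
```

```text
t 8.13 pos [ 0.5447 -0.348   0.1122] psi 1.6471 w 0.0538 F [ 1.1 -0.3  2.4]
tx 33.13 ty -6.87 tz 1.43 rx 0.008 ry 0.007 rz 0.172
```

View pics/s5.png

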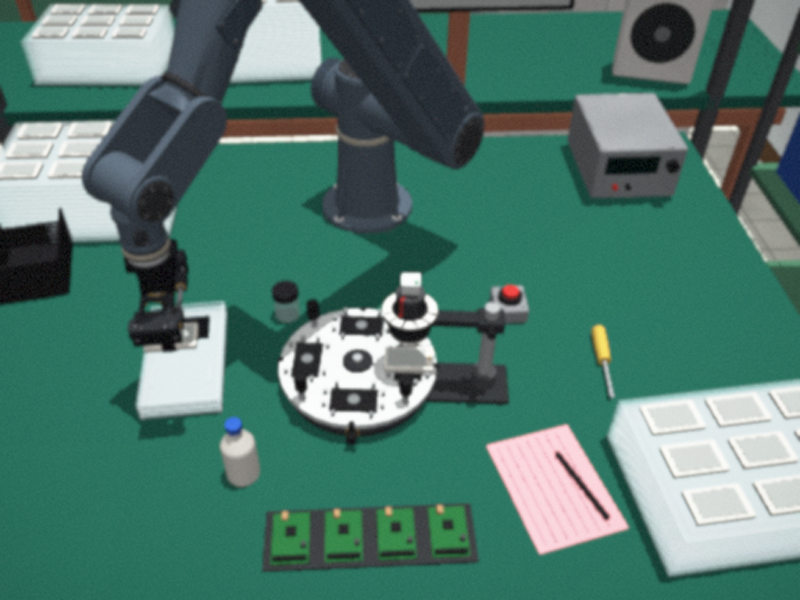

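send_rows(
  deltas=[
    {"tx":2,"ty":-0.4,"tz":-2.5,"rx":0,"ry":0,"rz":0.04},
    {"tx":6,"ty":-1.2,"tz":-2.7,"rx":0,"ry":0,"rz":0.08},
    {"tx":10,"ty":-2.1,"tz":-2.7,"rx":0,"ry":0,"rz":0.1},
    {"tx":14,"ty":-2.9,"tz":-2.7,"rx":0,"ry":0,"rz":0.14},
    {"tx":18,"ty":-3.7,"tz":-2.7,"rx":0,"ry":0,"rz":0.172},
  ],
)

```text
time: 8.55
position: [0.4904, -0.1675, 0.1321]
tool_rot: [0.741, 0.671, 0.0, 0.0]
ft_force: [0.4, -0.4, -1.0]
grip_width: 0.0539
```

```bash
python3 - <<'E'
from h import *
go(.451,-.023,.135,1.475)
E
```

```text
t 8.55 pos [ 0.4904 -0.1675  0.1321] psi 1.472 w 0.0539 F [ 0.4 -0.4 -1. ]
tx 13.99 ty -5.35 tz -0.30 rx 0.001 ry 0.000 rz -0.003
```

send_rows(
  deltas=[
    {"tx":4,"ty":-1.5,"tz":-0.3,"rx":0,"ry":0,"rz":0},
    {"tx":8,"ty":-3,"tz":-0.3,"rx":0,"ry":0,"rz":0},
    {"tx":11.5,"ty":-4.4,"tz":-0.3,"rx":0,"ry":0,"rz":0},
    {"tx":13.8,"ty":-5.3,"tz":-0.3,"rx":0,"ry":0,"rz":0},
    {"tx":13.8,"ty":-5.3,"tz":-0.3,"rx":0,"ry":0,"rz":0},
  ],
)

```text
time: 8.97
position: [0.4477, -0.0217, 0.1346]
tool_rot: [0.739, 0.674, -0.001, -0.002]
ft_force: [-1.2, -0.2, -0.9]
grip_width: 0.0537
```

send_rows(
  deltas=[
    {"tx":0,"ty":0,"tz":0,"rx":0,"ry":0,"rz":0},
    {"tx":0,"ty":0,"tz":0,"rx":0,"ry":0,"rz":0},
    {"tx":0,"ty":0,"tz":0,"rx":0,"ry":0,"rz":0},
  ],
)

```text
time: 9.22
position: [0.453, -0.0277, 0.1347]
tool_rot: [0.741, 0.672, 0.0, 0.001]
ft_force: [-0.2, -0.3, -0.8]
grip_width: 0.0533
```

```bash
python3 - <<'E'
from h import *
c=shot('scene','s6');
cv2.imwrite('pics/s6z.png',cv2.resize(c['color'][130:260,170:330,::-1],(800,650)[:2],interpolation=cv2.INTER_CUBIC)[:600])
go(.451,-.023,.075,1.475)
go(.451,-.023,.041,1.475)
E
```

```text
t 9.27 pos [ 0.4528 -0.0278  0.1346] psi 1.4732 w 0.0536 F [ 0.1 -0.1 -0.9]
tx 0.46 ty -0.24 tz 5.96 rx 0.002 ry 0.001 rz -0.002
t 9.27 pos [ 0.4528 -0.0278  0.1346] psi 1.4732 w 0.0536 F [ 0.1 -0.1 -0.9]
tx 0.46 ty -0.24 tz 9.36 rx 0.002 ry 0.001 rz -0.002
```

View pics/s6z.png

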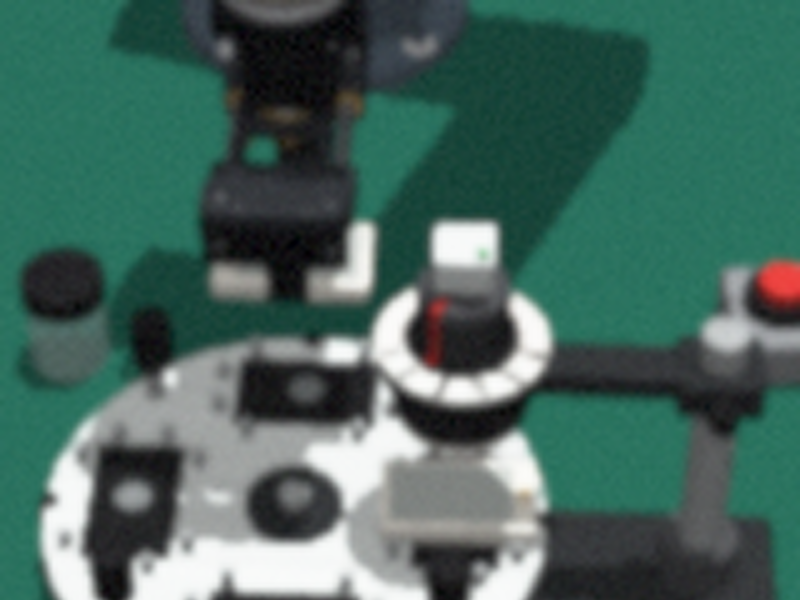

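```bash
python3 - <<'E'
from h import *
c=robot.camera('scene');o=robot.get_obs();P=o['position'];R=Ro.from_quat(o['tool_rot']).as_matrix()
x0,y0=200,170
im=cv2.resize(c['color'][y0:y0+60,x0:x0+60,::-1],None,fx=10,fy=10,interpolation=cv2.INTER_CUBIC)
B=P.copy();B[2]+=.0155
for z in(0,.012):
    q=[]
    for a,b in((1,1),(1,-1),(-1,-1),(-1,1)):
        X=B+R[:,1]*.027*a+R[:,0]*.043*b+[0,0,z];q.append((proj(c,X)-[x0,y0]+.5)*10)
    cv2.polylines(im,[np.array(q).round().astype(np.int32)],True,(0,0,255) if z else (255,0,255),1)
cv2.imwrite('pics/s7.png',im)
E
```

```text
(no output)
```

View pics/s7.png

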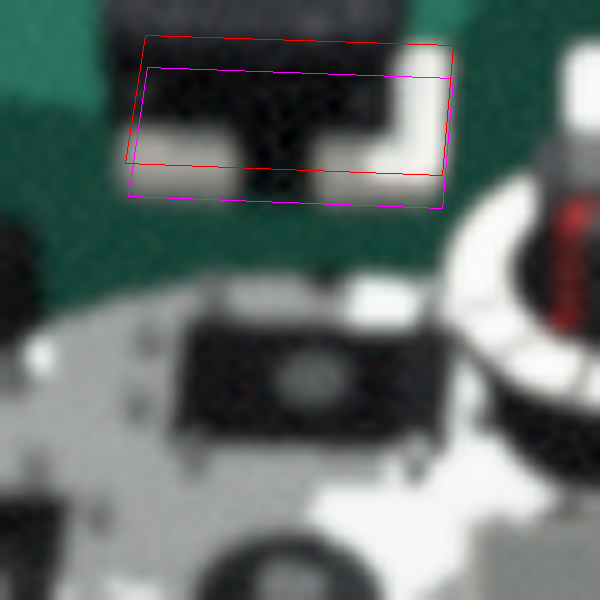

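send_rows(
  deltas=[
    {"tx":0.45,"ty":-0.22,"tz":2,"rx":0,"ry":0,"rz":0},
    {"tx":0.45,"ty":-0.22,"tz":5,"rx":0,"ry":0,"rz":0},
    {"tx":0.45,"ty":-0.22,"tz":6.5,"rx":0,"ry":0,"rz":0},
    {"tx":0.45,"ty":-0.22,"tz":7,"rx":0,"ry":0,"rz":0},
    {"tx":0.45,"ty":-0.22,"tz":7,"rx":0,"ry":0,"rz":0},
  ],
)

```text
time: 9.73
position: [0.4494, -0.0223, 0.0632]
tool_rot: [0.741, 0.672, -0.001, -0.001]
ft_force: [-0.2, 0.0, -0.4]
grip_width: 0.0537
```

send_rows(
  deltas=[
    {"tx":0,"ty":0,"tz":0,"rx":0,"ry":0,"rz":0},
    {"tx":0,"ty":0,"tz":0,"rx":0,"ry":0,"rz":0},
  ],
)

```text
time: 9.9
position: [0.4509, -0.0223, 0.0651]
tool_rot: [0.74, 0.672, 0.001, 0.001]
ft_force: [-0.7, 0.6, -0.2]
grip_width: 0.0539
```

```bash
python3 - <<'E'
from h import *
c=shot('scene')
cv2.imwrite('pics/s8.png',cv2.resize(c['color'][170:230,200:260,::-1],None,fx=10,fy=10,interpolation=cv2.INTER_CUBIC))
c=shot('top')
cv2.imwrite('pics/t8.png',cv2.resize(c['color'][160:250,240:330,::-1],None,fx=6,fy=6,interpolation=cv2.INTER_CUBIC))
go(.451,-.023,.041,1.475)
E
```

```text
t 10.0 pos [ 0.4508 -0.0221  0.0653] psi 1.4746 w 0.0537 F [ 0.2  0.4 -1.2]
tx -0.08 ty 0.02 tz 2.43 rx 0.002 ry 0.000 rz -0.000
```

View pics/s8.png

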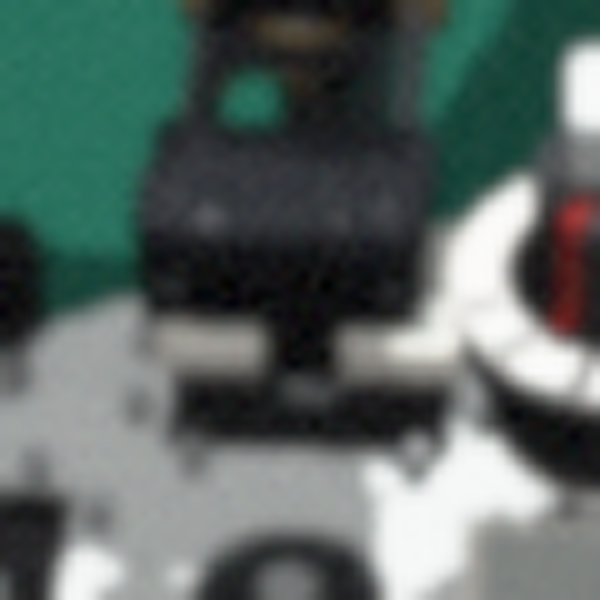

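View pics/t8.png

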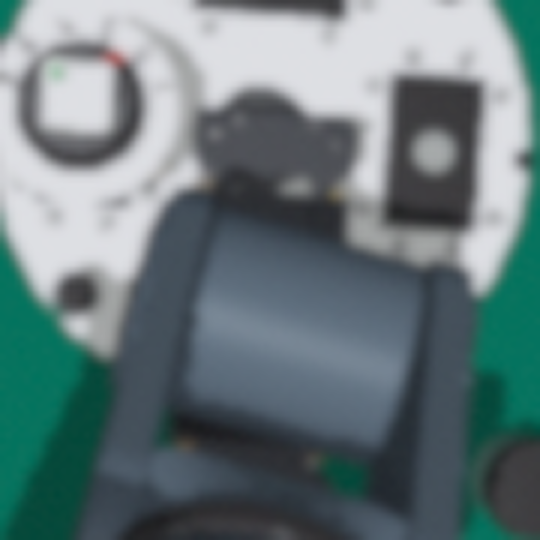

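send_rows(
  deltas=[
    {"tx":-0.08,"ty":0,"tz":0.6,"rx":0,"ry":0,"rz":0},
    {"tx":-0.08,"ty":0,"tz":1.2,"rx":0,"ry":0,"rz":0},
    {"tx":-0.08,"ty":0,"tz":1.6,"rx":0,"ry":0,"rz":0},
    {"tx":-0.08,"ty":0,"tz":1.9,"rx":0,"ry":0,"rz":0},
    {"tx":-0.08,"ty":0,"tz":1.9,"rx":0,"ry":0,"rz":0},
  ],
)

```text
time: 10.42
position: [0.4493, -0.0223, 0.0446]
tool_rot: [0.74, 0.672, -0.0, -0.001]
ft_force: [-0.2, 0.3, -0.8]
grip_width: 0.0534
```

send_rows(
  deltas=[
    {"tx":0,"ty":0,"tz":0.2,"rx":0,"ry":0,"rz":0},
    {"tx":0,"ty":0,"tz":0.4,"rx":0,"ry":0,"rz":0},
    {"tx":0,"ty":0,"tz":0.4,"rx":0,"ry":0,"rz":0},
  ],
)

```text
time: 10.67
position: [0.4497, -0.0225, 0.041]
tool_rot: [0.74, 0.672, -0.0, -0.0]
ft_force: [-0.3, 0.1, -0.9]
grip_width: 0.0536
```

```bash
python3 - <<'E'
from h import *
c=shot('scene')
cv2.imwrite('pics/s9.png',cv2.resize(c['color'][170:230,200:260,::-1],None,fx=10,fy=10,interpolation=cv2.INTER_CUBIC))
go(.451,-.023,.041,1.475)
E
```

```text
t 10.72 pos [ 0.4498 -0.0225  0.0412] psi 1.4748 w 0.0537 F [-0.   0.2  0.3]
tx -0.04 ty 0.13 tz 0.02 rx -0.000 ry -0.000 rz -0.000
```

View pics/s9.png

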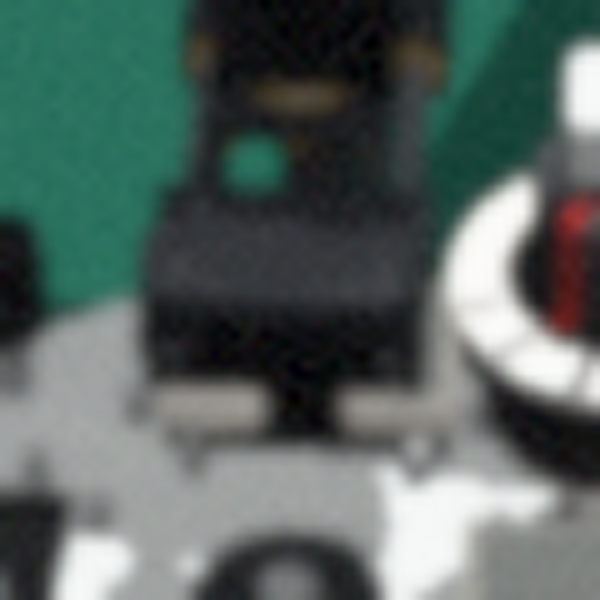

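send_rows(
  deltas=[
    {"tx":0,"ty":0.1,"tz":0,"rx":0,"ry":0,"rz":0},
    {"tx":0,"ty":0.1,"tz":0.1,"rx":0,"ry":0,"rz":0},
    {"tx":0,"ty":0.1,"tz":0.1,"rx":0,"ry":0,"rz":0},
    {"tx":0,"ty":0.1,"tz":0.1,"rx":0,"ry":0,"rz":0},
  ],
)

```text
time: 11.05
position: [0.4511, -0.0227, 0.0404]
tool_rot: [0.74, 0.672, 0.0, 0.0]
ft_force: [-0.4, -0.3, -0.3]
grip_width: 0.0534
```

```bash
python3 - <<'E'
from h import *
go(.451,-.023,.0405,1.475)
E
```

```text
t 11.05 pos [ 0.4511 -0.0227  0.0404] psi 1.4748 w 0.0534 F [-0.4 -0.3 -0.3]
tx -0.03 ty -0.00 tz -0.01 rx 0.000 ry 0.000 rz -0.000
```

send_rows(
  deltas=[
    {"tx":0,"ty":0,"tz":0.1,"rx":0,"ry":0,"rz":0},
    {"tx":0,"ty":0,"tz":0.15,"rx":0,"ry":0,"rz":0},
    {"tx":0,"ty":0,"tz":0.15,"rx":0,"ry":0,"rz":0},
  ],
)

```text
time: 11.3
position: [0.4511, -0.0227, 0.0403]
tool_rot: [0.74, 0.672, 0.0, 0.001]
ft_force: [-2.2, 0.5, 14.4]
grip_width: 0.0538
```

send_rows(
  deltas=[
    {"tx":0,"ty":0,"tz":-0.15,"rx":0,"ry":0,"rz":0},
    {"tx":0,"ty":0,"tz":-0.15,"rx":0,"ry":0,"rz":0},
  ],
)

```text
time: 11.47
position: [0.4511, -0.0227, 0.0408]
tool_rot: [0.74, 0.672, 0.0, 0.0]
ft_force: [-0.3, 0.1, -0.9]
grip_width: 0.0536
```

send_rows(
  deltas=[
    {"tx":0,"ty":0,"tz":0,"rx":0,"ry":0,"rz":0},
    {"tx":0,"ty":0,"tz":0,"rx":0,"ry":0,"rz":0},
    {"tx":0,"ty":0,"tz":0,"rx":0,"ry":0,"rz":0},
    {"tx":0,"ty":0,"tz":0,"rx":0,"ry":0,"rz":0},
  ],
  claw=6.8,
)

```text
time: 11.8
position: [0.4507, -0.0226, 0.0401]
tool_rot: [0.74, 0.672, -0.0, -0.0]
ft_force: [-0.2, -0.1, -0.2]
grip_width: 0.0658
```

send_rows(
  deltas=[
    {"tx":0,"ty":0,"tz":-1,"rx":0,"ry":0,"rz":0},
    {"tx":0,"ty":0,"tz":-4,"rx":0,"ry":0,"rz":0},
    {"tx":0,"ty":0,"tz":-8,"rx":0,"ry":0,"rz":0},
    {"tx":0,"ty":0,"tz":-10,"rx":0,"ry":0,"rz":0},
  ],
)

```text
time: 12.13
position: [0.4519, -0.0229, 0.1429]
tool_rot: [0.74, 0.672, 0.001, 0.001]
ft_force: [1.3, -0.5, -0.5]
grip_width: 0.0679
```

```bash
python3 - <<'E'
from h import *
c=shot('scene')
cv2.imwrite('pics/s10.png',cv2.resize(c['color'][140:290,150:350,::-1],None,fx=4,fy=4,interpolation=cv2.INTER_CUBIC))
go(.619,-.127,.14,2.26)
E
```

```text
t 12.18 pos [ 0.4541 -0.0234  0.1454] psi 1.4751 w 0.0682 F [ 0.2 -0.8  2.2]
tx -8.74 ty 17.40 tz 0.71 rx 0.008 ry 0.005 rz -0.785
```

View pics/s10.png

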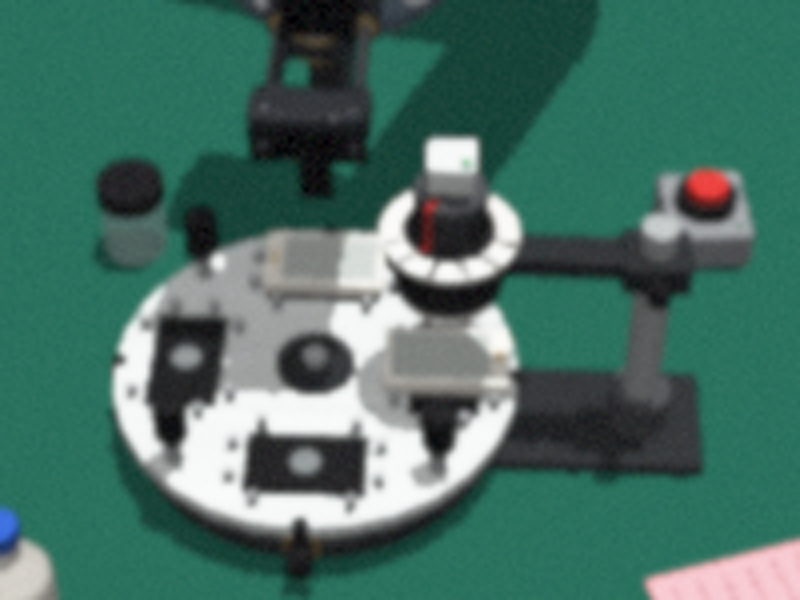

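send_rows(
  deltas=[
    {"tx":-2.5,"ty":2.5,"tz":0,"rx":0,"ry":0,"rz":-0.12},
    {"tx":-4.5,"ty":5.5,"tz":0,"rx":0,"ry":0,"rz":-0.24},
    {"tx":-6,"ty":9,"tz":0,"rx":0,"ry":0,"rz":-0.36},
    {"tx":-7.5,"ty":12.5,"tz":0,"rx":0,"ry":0,"rz":-0.48},
    {"tx":-8.5,"ty":16,"tz":0,"rx":0,"ry":0,"rz":-0.6},
  ],
  claw=5.4,
)

```text
time: 12.6
position: [0.603, -0.1243, 0.1399]
tool_rot: [0.506, 0.862, -0.0, -0.0]
ft_force: [0.2, -0.1, 0.4]
grip_width: 0.055
```

send_rows(
  deltas=[
    {"tx":0,"ty":0,"tz":0,"rx":0,"ry":0,"rz":-0.1},
    {"tx":0,"ty":0,"tz":0,"rx":0,"ry":0,"rz":-0.17},
    {"tx":0,"ty":0,"tz":0,"rx":0,"ry":0,"rz":-0.17},
  ],
)

```text
time: 12.85
position: [0.6018, -0.1227, 0.1391]
tool_rot: [0.433, 0.901, -0.0, -0.001]
ft_force: [0.1, 0.0, 0.0]
grip_width: 0.0542
```

```bash
python3 - <<'E'
from h import *
go(.6195,-.1271,.061,2.26)
E
```

```text
t 12.85 pos [ 0.6018 -0.1227  0.1391] psi 2.2456 w 0.0542 F [0.1 0.  0. ]
tx -1.46 ty 1.11 tz 7.81 rx -0.001 ry -0.002 rz -0.014
```

send_rows(
  deltas=[
    {"tx":-1.4,"ty":1.1,"tz":0,"rx":0,"ry":0,"rz":-0.014},
    {"tx":-1.4,"ty":1.1,"tz":0,"rx":0,"ry":0,"rz":-0.014},
    {"tx":-1.4,"ty":1.1,"tz":1,"rx":0,"ry":0,"rz":-0.014},
  ],
)

```text
time: 13.1
position: [0.6207, -0.1271, 0.1316]
tool_rot: [0.428, 0.904, 0.0, 0.002]
ft_force: [0.1, 0.1, 0.1]
grip_width: 0.054
```

```bash
python3 - <<'E'
from h import *
go(.6195,-.1271,.061,2.26)
c=shot('scene')
cv2.imwrite('pics/s11.png',cv2.resize(c['color'][160:290,120:300,::-1],None,fx=4.4,fy=4.4,interpolation=cv2.INTER_CUBIC))
E
```

```text
t 13.1 pos [ 0.6207 -0.1271  0.1316] psi 2.2575 w 0.054 F [0.1 0.1 0.1]
tx 0.10 ty -0.11 tz 7.06 rx 0.002 ry 0.004 rz -0.002
```

View pics/s11.png

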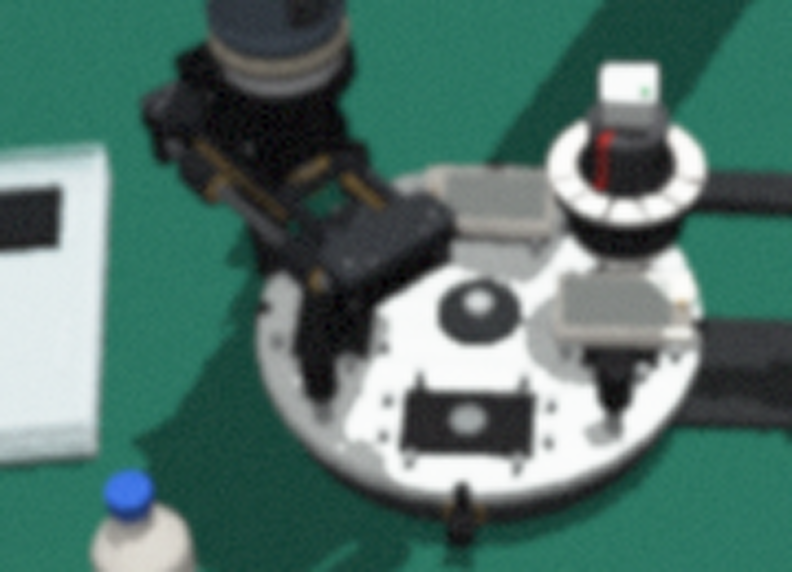

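send_rows(
  deltas=[
    {"tx":0.05,"ty":-0.1,"tz":2,"rx":0,"ry":0,"rz":0},
    {"tx":0.05,"ty":-0.1,"tz":3.6,"rx":0,"ry":0,"rz":0},
    {"tx":0.05,"ty":-0.1,"tz":4.6,"rx":0,"ry":0,"rz":0},
    {"tx":0.05,"ty":-0.1,"tz":5,"rx":0,"ry":0,"rz":0},
  ],
)

```text
time: 13.48
position: [0.6157, -0.126, 0.078]
tool_rot: [0.427, 0.904, -0.0, -0.003]
ft_force: [-0.1, 0.5, 0.4]
grip_width: 0.0538
```

```bash
python3 - <<'E'
from h import *
go(.6195,-.1271,.061,2.26)
E
```

```text
t 13.48 pos [ 0.6157 -0.126   0.078 ] psi 2.2582 w 0.0538 F [-0.1  0.5  0.4]
tx -0.33 ty 0.22 tz 1.70 rx -0.003 ry -0.005 rz -0.002
```

send_rows(
  deltas=[
    {"tx":0,"ty":0,"tz":1,"rx":0,"ry":0,"rz":0},
    {"tx":0,"ty":0,"tz":1.7,"rx":0,"ry":0,"rz":0},
    {"tx":0,"ty":0,"tz":1.7,"rx":0,"ry":0,"rz":0},
    {"tx":0,"ty":0,"tz":1.7,"rx":0,"ry":0,"rz":0},
  ],
)

```text
time: 13.82
position: [0.6181, -0.1268, 0.0631]
tool_rot: [0.427, 0.904, -0.0, -0.0]
ft_force: [-0.7, 0.1, 0.7]
grip_width: 0.0541
```

```bash
python3 - <<'E'
from h import *
go(.6195,-.1271,.061,2.26)
E
```

```text
t 13.82 pos [ 0.6181 -0.1268  0.0631] psi 2.2587 w 0.0541 F [-0.7  0.1  0.7]
tx -0.11 ty 0.09 tz 0.21 rx -0.000 ry -0.000 rz -0.001
```

send_rows(
  deltas=[
    {"tx":-0.1,"ty":0.1,"tz":0,"rx":0,"ry":0,"rz":0},
    {"tx":-0.1,"ty":0.1,"tz":0,"rx":0,"ry":0,"rz":0},
    {"tx":-0.1,"ty":0.1,"tz":0,"rx":0,"ry":0,"rz":0},
    {"tx":-0.1,"ty":0.1,"tz":0,"rx":0,"ry":0,"rz":0},
    {"tx":-0.1,"ty":0.1,"tz":0,"rx":0,"ry":0,"rz":0},
  ],
  claw=2.0,
  squeeze=15,
)

```text
time: 14.23
position: [0.6198, -0.1271, 0.0637]
tool_rot: [0.427, 0.904, 0.0, 0.0]
ft_force: [-0.3, -0.5, 0.1]
grip_width: 0.0284
```

```bash
python3 - <<'E'
from h import *
go(.6195,-.1271,.063,2.26)
p=robot.get_obs()['position'];C=np.array([.5405,-.0315]);d=p[:2]-C;r=np.hypot(*d);a=np.arctan2(d[1],d[0]);print(r,np.degrees(a))
# arc rows: clockwise steps of .11
o=robot.get_obs();R=Ro.from_quat(o['tool_rot']).as_matrix()
for k in range(1,16):
    b=a-.11*k;q=C+.124*np.array([np.cos(b),np.sin(b)]);dd=np.r_[q-p[:2],0]@R*100
    print(k,dd.round(2),'rz',round(.11*k,3))
E
```

```text
t 14.23 pos [ 0.6198 -0.1271  0.0637] psi 2.2588 w 0.0284 F [-0.3 -0.5  0.1]
tx 0.02 ty -0.02 tz 0.07 rx 0.000 ry 0.000 rz -0.001
0.12418738826922324 -50.31722120993779
1 [ 0.09 -1.36 -0.  ] rz 0.11
2 [ 0.31 -2.71 -0.  ] rz 0.22
3 [ 0.67 -4.02 -0.  ] rz 0.33
4 [ 1.18 -5.29 -0.  ] rz 0.44
5 [ 1.82 -6.49 -0.  ] rz 0.55
6 [ 2.59 -7.61 -0.  ] rz 0.66
7 [ 3.48 -8.65 -0.  ] rz 0.77
8 [ 4.47 -9.58 -0.  ] rz 0.88
9 [ 5.570e+00 -1.039e+01 -1.000e-02] rz 0.99
10 [ 6.740e+00 -1.108e+01 -1.000e-02] rz 1.1
11 [ 7.990e+00 -1.164e+01 -1.000e-02] rz 1.21
12 [ 9.290e+00 -1.205e+01 -1.000e-02] rz 1.32
13 [ 1.062e+01 -1.233e+01 -1.000e-02] rz 1.43
14 [ 1.198e+01 -1.245e+01 -1.000e-02] rz 1.54
15 [ 1.334e+01 -1.242e+01 -1.000e-02] rz 1.65
```

send_rows(
  deltas=[
    {"tx":0,"ty":0,"tz":0,"rx":0,"ry":0,"rz":0},
    {"tx":0,"ty":0,"tz":0,"rx":0,"ry":0,"rz":0},
  ],
)

```text
time: 14.4
position: [0.6201, -0.1268, 0.0636]
tool_rot: [0.427, 0.904, 0.0, 0.0]
ft_force: [0.7, 1.2, 0.4]
grip_width: 0.0236
```

send_rows(
  deltas=[
    {"tx":0.04,"ty":-0.99,"tz":0,"rx":0,"ry":0,"rz":0.08},
    {"tx":0.16,"ty":-1.98,"tz":0,"rx":0,"ry":0,"rz":0.16},
    {"tx":0.36,"ty":-2.95,"tz":0,"rx":0,"ry":0,"rz":0.24},
    {"tx":0.63,"ty":-3.9,"tz":0,"rx":0,"ry":0,"rz":0.32},
    {"tx":0.98,"ty":-4.83,"tz":0,"rx":0,"ry":0,"rz":0.4},
  ],
)

```text
time: 14.82
position: [0.5805, -0.1484, 0.0636]
tool_rot: [0.6, 0.8, 0.004, 0.003]
ft_force: [9.8, 7.7, -4.6]
grip_width: 0.0236
```

```bash
cat > arc.py <<'E'
from h import *
go(.6195,-.1271,.063,2.26)
p=robot.get_obs()['position'];C=np.array([.5405,-.0315]);d=p[:2]-C;print('r',np.hypot(*d).round(4),'deg',np.degrees(np.arctan2(d[1],d[0])).round(2))
E
python3 arc.py
```

```text
t 14.82 pos [ 0.5805 -0.1484  0.0636] psi 1.8534 w 0.0236 F [ 9.8  7.7 -4.6]
tx 0.96 ty 4.33 tz 0.10 rx 0.010 ry 0.003 rz -0.407
r 0.1236 deg -71.09
```

Gripping well; the table follows with ~12 N. Continue.

send_rows(
  deltas=[
    {"tx":0.04,"ty":-0.99,"tz":0,"rx":0,"ry":0,"rz":0.08},
    {"tx":0.16,"ty":-1.98,"tz":0,"rx":0,"ry":0,"rz":0.16},
    {"tx":0.36,"ty":-2.95,"tz":0,"rx":0,"ry":0,"rz":0.24},
    {"tx":0.63,"ty":-3.9,"tz":0,"rx":0,"ry":0,"rz":0.32},
    {"tx":0.98,"ty":-4.83,"tz":0,"rx":0,"ry":0,"rz":0.4},
  ],
)

```text
time: 15.23
position: [0.5311, -0.1543, 0.0636]
tool_rot: [0.747, 0.664, 0.003, 0.003]
ft_force: [9.4, 4.9, -5.1]
grip_width: 0.0236
```

```bash
python3 arc.py
```

```text
t 15.23 pos [ 0.5311 -0.1543  0.0636] psi 1.4531 w 0.0236 F [ 9.4  4.9 -5.1]
tx 3.74 ty 8.45 tz 0.13 rx 0.009 ry 0.003 rz -0.807
r 0.1232 deg -94.36
```

send_rows(
  deltas=[
    {"tx":0.04,"ty":-0.99,"tz":0,"rx":0,"ry":0,"rz":0.08},
    {"tx":0.16,"ty":-1.98,"tz":0,"rx":0,"ry":0,"rz":0.16},
    {"tx":0.36,"ty":-2.95,"tz":0,"rx":0,"ry":0,"rz":0.24},
    {"tx":0.63,"ty":-3.9,"tz":0,"rx":0,"ry":0,"rz":0.32},
    {"tx":0.98,"ty":-4.83,"tz":0,"rx":0,"ry":0,"rz":0.4},
  ],
)

```text
time: 15.65
position: [0.4835, -0.1403, 0.0635]
tool_rot: [0.864, 0.503, 0.003, 0.003]
ft_force: [7.5, 1.2, -6.5]
grip_width: 0.0235
```

```bash
python3 arc.py;python3 -c "
from h import *
go(.4448,-.1105,.0637,.688)"
```

```text
t 15.65 pos [ 0.4835 -0.1403  0.0635] psi 1.0533 w 0.0235 F [ 7.5  1.2 -6.5]
tx 7.88 ty 11.17 tz 0.15 rx 0.008 ry 0.003 rz -1.207
r 0.1229 deg -117.65
t 15.65 pos [ 0.4835 -0.1403  0.0635] psi 1.0533 w 0.0235 F [ 7.5  1.2 -6.5]
tx 0.68 ty -4.84 tz -0.05 rx 0.007 ry -0.003 rz 0.365
```

send_rows(
  deltas=[
    {"tx":0.04,"ty":-0.99,"tz":0,"rx":0,"ry":0,"rz":0.08},
    {"tx":0.16,"ty":-1.98,"tz":0,"rx":0,"ry":0,"rz":0.16},
    {"tx":0.36,"ty":-2.95,"tz":0,"rx":0,"ry":0,"rz":0.24},
    {"tx":0.63,"ty":-3.9,"tz":0,"rx":0,"ry":0,"rz":0.32},
    {"tx":0.84,"ty":-4.48,"tz":0,"rx":0,"ry":0,"rz":0.37},
  ],
)

```text
time: 16.07
position: [0.4467, -0.1106, 0.0635]
tool_rot: [0.942, 0.335, 0.002, 0.001]
ft_force: [3.9, -1.3, -4.9]
grip_width: 0.0235
```

send_rows(
  deltas=[
    {"tx":0,"ty":0,"tz":0,"rx":0,"ry":0,"rz":0},
    {"tx":0,"ty":0,"tz":0,"rx":0,"ry":0,"rz":0},
    {"tx":0,"ty":0,"tz":0,"rx":0,"ry":0,"rz":0},
  ],
)

```text
time: 16.32
position: [0.4458, -0.1099, 0.0635]
tool_rot: [0.941, 0.338, 0.001, -0.0]
ft_force: [3.4, 4.3, 0.6]
grip_width: 0.0235
```

```bash
python3 arc.py
```

```text
t 16.32 pos [ 0.4458 -0.1099  0.0635] psi 0.6888 w 0.0235 F [3.4 4.3 0.6]
tx 12.31 ty 12.37 tz 0.06 rx 0.001 ry -0.001 rz -1.571
r 0.1229 deg -140.39
```

send_rows(
  deltas=[
    {"tx":0,"ty":0,"tz":0,"rx":0,"ry":0,"rz":0},
    {"tx":0,"ty":0,"tz":0,"rx":0,"ry":0,"rz":0},
    {"tx":0,"ty":0,"tz":0,"rx":0,"ry":0,"rz":0},
    {"tx":0,"ty":0,"tz":0,"rx":0,"ry":0,"rz":0},
    {"tx":0,"ty":0,"tz":-1,"rx":0,"ry":0,"rz":0},
  ],
  claw=5.4,
)

```text
time: 16.73
position: [0.4438, -0.1097, 0.0723]
tool_rot: [0.941, 0.338, -0.001, -0.001]
ft_force: [-1.0, 0.3, 0.3]
grip_width: 0.0483
```

send_rows(
  deltas=[
    {"tx":0,"ty":0,"tz":-4,"rx":0,"ry":0,"rz":0},
    {"tx":0,"ty":0,"tz":-8,"rx":0,"ry":0,"rz":0},
    {"tx":0,"ty":0,"tz":-12,"rx":0,"ry":0,"rz":0},
    {"tx":0,"ty":0,"tz":-16,"rx":0,"ry":0,"rz":0},
    {"tx":0,"ty":0,"tz":-19,"rx":0,"ry":0,"rz":0},
  ],
  claw=7.5,
)

```text
time: 17.15
position: [0.4454, -0.1105, 0.2667]
tool_rot: [0.941, 0.338, 0.001, 0.001]
ft_force: [1.2, 0.7, 0.1]
grip_width: 0.0732
```

```bash
python3 - <<'E'
from h import *
import pickle
c=shot('scene','s12')
t=shot('top')
cv2.imwrite('pics/s12z.png',cv2.resize(c['color'][165:275,165:315,::-1],None,fx=5.3,fy=5.3,interpolation=cv2.INTER_CUBIC))
cv2.imwrite('pics/t12z.png',cv2.resize(t['color'][130:245,210:330,::-1],None,fx=5,fy=5,interpolation=cv2.INTER_CUBIC))
for n,cc in(('scene',c),('top',t)):
  r=robot.tip_of('ring_grip',n);print(n,[(a['p'],a['xy'],ray(cc,a['xy'],.209)) for a in r[:2]])
pickle.dump((c,t),open('d12.pkl','wb'))
go(.549,.058,.25,.69)
E
```

```text
scene [(0.88, [260.9, 189.4], array([0.54708432, 0.05403092, 0.209     ])), (0.29, [120.4, 235.0], array([ 0.68957827, -0.28211066,  0.209     ]))]
top [(0.65, [256.6, 181.7], array([0.5354231, 0.0481353, 0.209    ])), (0.49, [285.0, 153.8], array([ 0.60948643, -0.0296665 ,  0.209     ]))]
t 17.35 pos [ 0.4449 -0.1102  0.2639] psi 0.689 w 0.0753 F [-0.2  0.1 -1.5]
tx 18.73 ty -6.37 tz 1.38 rx 0.001 ry -0.000 rz -0.001
```

View pics/s12z.png

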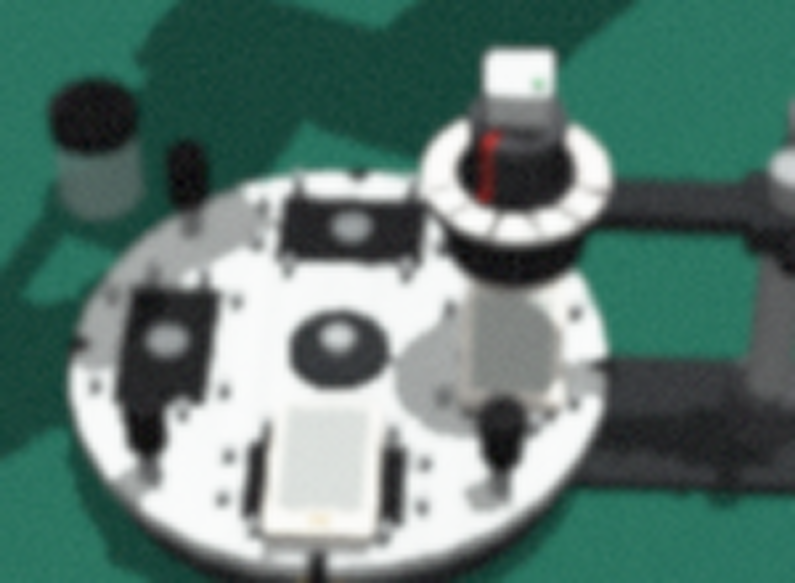

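View pics/t12z.png

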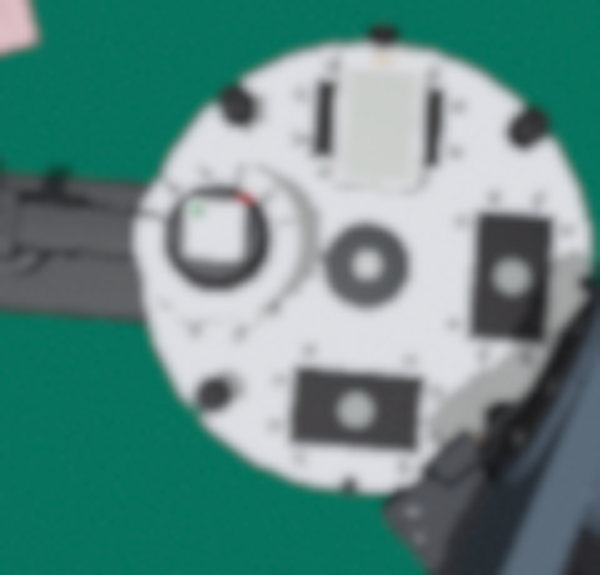

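```bash
python3 - <<'E'
from h import *
import pickle
c,t=pickle.load(open('d12.pkl','rb'))
g=t['color'][155:200,230:275].astype(int)
G=cv2.resize(t['color'][130:245,210:330],None,fx=5,fy=5,interpolation=cv2.INTER_CUBIC).astype(int)
f=lambda u,v:((u+.5)/5-.5+210,(v+.5)/5-.5+130)
# ring dark ellipse
m=(G.mean(2)<140).astype(np.uint8); m[:, :150]=0;m[:,285:]=0;m[:170]=0;m[300:]=0
cs,_=cv2.findContours(m,cv2.RETR_EXTERNAL,cv2.CHAIN_APPROX_NONE);k=max(cs,key=cv2.contourArea)
(u,v),rr=cv2.minEnclosingCircle(k);print('ring circle',u,v,rr)
for z in(.189,.205,.221): print(z,ray(t,f(u,v),z)[:2].round(4))
red=(G[...,0]>G[...,1]+60)&(G[...,0]>G[...,2]+60);red[:170]=0;red[300:]=0;red[:,:150]=0;red[:,285:]=0
vv,uu=np.nonzero(red);print('red',uu.mean(),vv.mean(),len(uu))
A=np.array([.549,.0581])
for z in(.19,.205,.221):
    d=ray(t,f(uu.mean(),vv.mean()),z)[:2]-A;print(z,d,np.hypot(*d),'deg station',np.degrees(np.arctan2(d[1],d[0]))+5.45)
sq=(G.mean(2)>175);sq[:195]=0;sq[270:]=0;sq[:,:178]=0;sq[:,250:]=0
vv,uu=np.nonzero(sq);print('cam',uu.mean(),vv.mean(),len(uu),ray(t,f(uu.mean(),vv.mean()),.25)[:2])
print('model proj ring top',[ ((proj(t,[.549,.0581,z])-[210,130]+.5)*5) for z in(.189,.221,.25)])
# scene red
r=(c['color'].astype(int));red=(r[...,0]>r[...,1]+50)&(r[...,0]>r[...,2]+50);red[:185]=0;red[206:]=0;red[:,:245]=0;red[:,280:]=0
vv,uu=np.nonzero(red);print('scene red',uu.min(),uu.max(),vv.min(),vv.max(),uu.mean(),vv.mean())
for rot in range(-75,0,5):
    a=np.radians(rot-5.45); q=[proj(c,[.549+.024*np.cos(a),.0581+.024*np.sin(a),z]) for z in(.189,.221)]
    print(rot,np.round(q,1).tolist())
E
```

```text
ring circle 217.3433074951172 236.6746368408203 53.35588836669922
0.189 [0.5499 0.058 ]
0.205 [0.5487 0.0575]
0.221 [0.5475 0.0571]
red nan nan 0
0.19 [nan nan] nan deg station nan
0.205 [nan nan] nan deg station nan
0.221 [nan nan] nan deg station nan
cam 213.79120198265178 229.5765179677819 3228 [0.54906569 0.05818191]
model proj ring top [array([217.59860782, 238.90114217]), array([215.9976905 , 234.47486477]), array([214.45178025, 230.20067303])]
scene red 255 258 190 202 256.57894736842104 195.31578947368422
-75 [[253.3, 196.9], [253.4, 187.7]]
-70 [[253.5, 197.5], [253.6, 188.2]]
-65 [[253.8, 198.0], [253.9, 188.7]]
-60 [[254.1, 198.5], [254.3, 189.3]]
-55 [[254.5, 199.0], [254.7, 189.7]]
-50 [[255.0, 199.5], [255.2, 190.2]]
-45 [[255.5, 199.9], [255.7, 190.6]]
-40 [[256.1, 200.3], [256.3, 191.0]]
-35 [[256.8, 200.7], [256.9, 191.4]]
-30 [[257.4, 201.0], [257.6, 191.7]]
-25 [[258.2, 201.3], [258.4, 192.0]]
-20 [[258.9, 201.5], [259.1, 192.3]]
-15 [[259.7, 201.7], [259.9, 192.5]]
-10 [[260.5, 201.9], [260.7, 192.6]]
-5 [[261.3, 202.0], [261.6, 192.7]]<stdin>:13: RuntimeWarning: Mean of empty slice.
  ret = ret.dtype.type(ret / rcount)
<stdin>:16: RuntimeWarning: Mean of empty slice.
```

send_rows(
  deltas=[
    {"tx":3.5,"ty":-1.2,"tz":0,"rx":0,"ry":0,"rz":0},
    {"tx":7.3,"ty":-2.5,"tz":0,"rx":0,"ry":0,"rz":0},
    {"tx":11.2,"ty":-3.8,"tz":0,"rx":0,"ry":0,"rz":0},
    {"tx":15,"ty":-5.1,"tz":0,"rx":0,"ry":0,"rz":0},
    {"tx":18.5,"ty":-6.3,"tz":0,"rx":0,"ry":0,"rz":0},
  ],
)

```text
time: 17.77
position: [0.5471, 0.0581, 0.2606]
tool_rot: [0.941, 0.338, -0.002, -0.001]
ft_force: [0.4, -0.9, -0.1]
grip_width: 0.075
```

send_rows(
  deltas=[
    {"tx":0,"ty":0,"tz":0,"rx":0,"ry":0,"rz":0},
    {"tx":0,"ty":0,"tz":0,"rx":0,"ry":0,"rz":0},
    {"tx":0,"ty":0,"tz":0,"rx":0,"ry":0,"rz":0},
  ],
)

```text
time: 18.02
position: [0.5462, 0.0561, 0.2611]
tool_rot: [0.941, 0.338, -0.003, -0.001]
ft_force: [-0.3, -0.1, -0.2]
grip_width: 0.0749
```

```bash
python3 - <<'E'
from h import *
go(.549,.0581,.25,.69)
E
```

```text
t 18.02 pos [0.5462 0.0561 0.2611] psi 0.6896 w 0.0749 F [-0.3 -0.1 -0.2]
tx 0.35 ty 0.03 tz 1.10 rx -0.003 ry 0.004 rz -0.000
```

send_rows(
  deltas=[
    {"tx":0.33,"ty":0.03,"tz":1,"rx":0,"ry":0,"rz":0},
    {"tx":0.33,"ty":0.03,"tz":2.5,"rx":0,"ry":0,"rz":0},
    {"tx":0.33,"ty":0.03,"tz":4,"rx":0,"ry":0,"rz":0},
    {"tx":0.33,"ty":0.03,"tz":5,"rx":0,"ry":0,"rz":0},
    {"tx":0.33,"ty":0.03,"tz":5,"rx":0,"ry":0,"rz":0},
  ],
)

```text
time: 18.43
position: [0.5481, 0.0571, 0.2104]
tool_rot: [0.942, 0.337, -0.003, -0.001]
ft_force: [-0.5, 0.5, 0.7]
grip_width: 0.0752
```

```bash
python3 - <<'E'
from h import *
c=shot('scene')
cv2.imwrite('pics/s13.png',cv2.resize(c['color'][135:245,200:340,::-1],None,fx=5.4,fy=5.4,interpolation=cv2.INTER_CUBIC))
go(.549,.0581,.175,.69)
E
```

```text
t 18.48 pos [0.5492 0.0572 0.2118] psi 0.6871 w 0.0749 F [ 0.3 -0.   0.3]
tx 0.05 ty -0.08 tz 3.68 rx -0.003 ry 0.003 rz -0.003
```

View pics/s13.png

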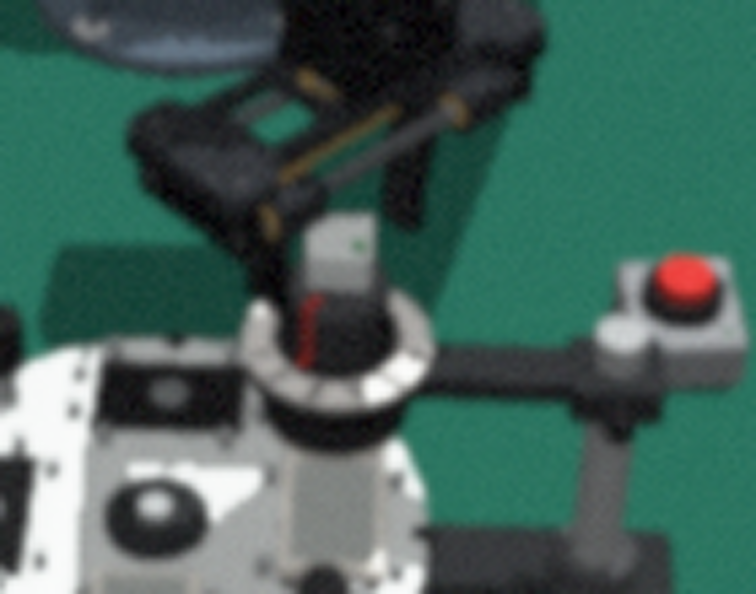

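send_rows(
  deltas=[
    {"tx":0.05,"ty":-0.06,"tz":1.2,"rx":0,"ry":0,"rz":0},
    {"tx":0.05,"ty":-0.06,"tz":2.4,"rx":0,"ry":0,"rz":0},
    {"tx":0.05,"ty":-0.06,"tz":3.4,"rx":0,"ry":0,"rz":0},
    {"tx":0.05,"ty":-0.06,"tz":3.4,"rx":0,"ry":0,"rz":0},
    {"tx":0.05,"ty":-0.06,"tz":3.4,"rx":0,"ry":0,"rz":0},
  ],
)

```text
time: 18.9
position: [0.5506, 0.0586, 0.1793]
tool_rot: [0.941, 0.337, -0.0, -0.0]
ft_force: [0.3, 0.3, 0.3]
grip_width: 0.075
```

```bash
python3 - <<'E'
from h import *
go(.549,.0581,.175,.69)
E
```

```text
t 18.9 pos [0.5506 0.0586 0.1793] psi 0.6884 w 0.075 F [0.3 0.3 0.3]
tx -0.15 ty -0.06 tz 0.43 rx -0.000 ry 0.000 rz -0.002
```

send_rows(
  deltas=[
    {"tx":-0.15,"ty":-0.05,"tz":0.1,"rx":0,"ry":0,"rz":0},
    {"tx":-0.15,"ty":-0.05,"tz":0.1,"rx":0,"ry":0,"rz":0},
    {"tx":-0.15,"ty":-0.05,"tz":0.1,"rx":0,"ry":0,"rz":0},
    {"tx":-0.15,"ty":-0.05,"tz":0.1,"rx":0,"ry":0,"rz":0},
    {"tx":-0.15,"ty":-0.05,"tz":0.1,"rx":0,"ry":0,"rz":0},
  ],
  claw=4.2,
  squeeze=25,
)

```text
time: 19.32
position: [0.5494, 0.0583, 0.1787]
tool_rot: [0.941, 0.338, 0.0, 0.0]
ft_force: [-0.1, 0.1, 0.4]
grip_width: 0.0494
```

send_rows(
  deltas=[
    {"tx":0,"ty":0,"tz":0,"rx":0,"ry":0,"rz":0},
    {"tx":0,"ty":0,"tz":0,"rx":0,"ry":0,"rz":0},
    {"tx":0,"ty":0,"tz":0,"rx":0,"ry":0,"rz":0},
  ],
)

```text
time: 19.57
position: [0.5495, 0.0581, 0.1787]
tool_rot: [0.941, 0.338, 0.0, 0.0]
ft_force: [-0.0, -1.2, 1.5]
grip_width: 0.0477
```

```bash
python3 - <<'E'
from h import *
go(.549,.0581,.175,.69)
c=shot('scene')
cv2.imwrite('pics/s14.png',cv2.resize(c['color'][165:225,230:300,::-1],None,fx=9,fy=9,interpolation=cv2.INTER_CUBIC))
E
```

```text
t 19.57 pos [0.5495 0.0581 0.1787] psi 0.6889 w 0.0477 F [-0.  -1.2  1.5]
tx -0.04 ty -0.04 tz 0.37 rx 0.001 ry -0.000 rz -0.001
```

View pics/s14.png

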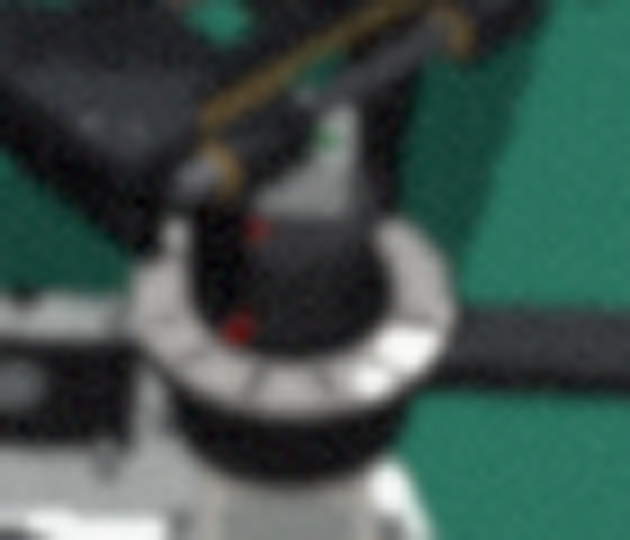

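send_rows(
  deltas=[
    {"tx":0,"ty":0,"tz":0,"rx":0,"ry":0,"rz":-0.1},
    {"tx":0,"ty":0,"tz":0,"rx":0,"ry":0,"rz":-0.2},
    {"tx":0,"ty":0,"tz":0,"rx":0,"ry":0,"rz":-0.3},
    {"tx":0,"ty":0,"tz":0,"rx":0,"ry":0,"rz":-0.4},
    {"tx":0,"ty":0,"tz":0,"rx":0,"ry":0,"rz":-0.5},
  ],
)

```text
time: 20.03
position: [0.5498, 0.0579, 0.1787]
tool_rot: [0.827, 0.562, 0.0, 0.001]
ft_force: [-0.3, -1.4, 1.9]
grip_width: 0.0474
```

send_rows(
  deltas=[
    {"tx":0,"ty":0,"tz":0,"rx":0,"ry":0,"rz":-0.1},
    {"tx":0,"ty":0,"tz":0,"rx":0,"ry":0,"rz":-0.2},
    {"tx":0,"ty":0,"tz":0,"rx":0,"ry":0,"rz":-0.3},
    {"tx":0,"ty":0,"tz":0,"rx":0,"ry":0,"rz":-0.4},
    {"tx":0,"ty":0,"tz":0,"rx":0,"ry":0,"rz":-0.4},
  ],
)

```text
time: 20.45
position: [0.55, 0.0579, 0.1787]
tool_rot: [0.7, 0.714, 0.0, 0.001]
ft_force: [-0.0, -1.3, 1.1]
grip_width: 0.0478
```

```bash
cat > red.py <<'E'
from h import *
c=shot('scene')
cv2.imwrite('pics/red.png',cv2.resize(c['color'][165:225,230:300,::-1],None,fx=9,fy=9,interpolation=cv2.INTER_CUBIC))
go(.549,.0581,.175,.69)
r=c['color'].astype(int);red=(r[...,0]>r[...,1]+45)&(r[...,0]>r[...,2]+45);red[:185]=0;red[208:]=0;red[:,:245]=0;red[:,280:]=0
for v in range(185,208):
    u=np.nonzero(red[v])[0]
    if len(u): print(v,(u*(r[v,u,0]-r[v,u,1])).sum()/(r[v,u,0]-r[v,u,1]).sum().round(2))
for rot in range(-45,50,5):
    a=np.radians(rot-5.45); q=[proj(c,[.549+.024*np.cos(a),.0581+.024*np.sin(a),z]) for z in(.189,.221)]
    print(rot,np.round(q,1).tolist())
E
python3 red.py
```

```text
t 20.5 pos [0.5499 0.0579 0.1787] psi 1.5868 w 0.0476 F [ 0.6 -1.8  2.3]
tx 0.02 ty -0.09 tz 0.37 rx 0.002 ry -0.000 rz 0.897
201 265.0
202 264.546218487395
203 264.95151515151514
-45 [[255.5, 199.9], [255.7, 190.6]]
-40 [[256.1, 200.3], [256.3, 191.0]]
-35 [[256.8, 200.7], [256.9, 191.4]]
-30 [[257.4, 201.0], [257.6, 191.7]]
-25 [[258.2, 201.3], [258.4, 192.0]]
-20 [[258.9, 201.5], [259.1, 192.3]]
-15 [[259.7, 201.7], [259.9, 192.5]]
-10 [[260.5, 201.9], [260.7, 192.6]]
-5 [[261.3, 202.0], [261.6, 192.7]]
0 [[262.1, 202.0], [262.4, 192.8]]
5 [[262.9, 202.0], [263.2, 192.8]]
10 [[263.8, 202.0], [264.1, 192.7]]
15 [[264.6, 201.9], [264.9, 192.6]]
20 [[265.4, 201.7], [265.7, 192.5]]
25 [[266.1, 201.5], [266.5, 192.3]]
30 [[266.9, 201.3], [267.2, 192.1]]
35 [[267.6, 201.0], [267.9, 191.8]]
40 [[268.2, 200.7], [268.6, 191.5]]
45 [[268.8, 200.4], [269.2, 191.1]]
```

View pics/red.png

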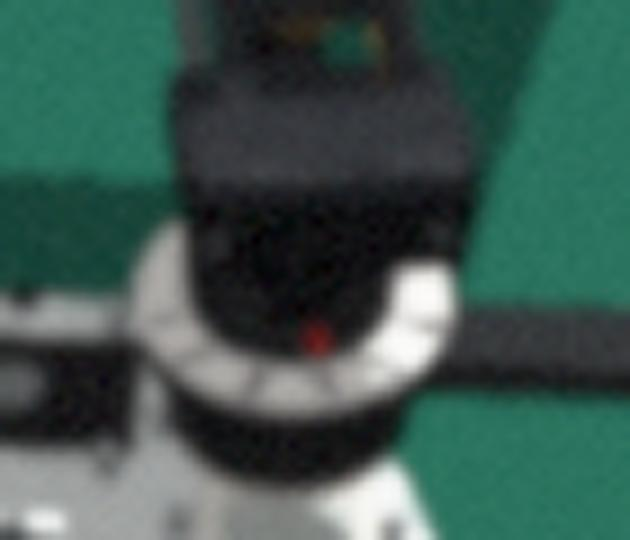

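send_rows(
  deltas=[
    {"tx":0,"ty":0,"tz":0,"rx":0,"ry":0,"rz":0},
    {"tx":0,"ty":0,"tz":0,"rx":0,"ry":0,"rz":0},
    {"tx":0,"ty":0,"tz":0,"rx":0,"ry":0,"rz":0},
    {"tx":0,"ty":0,"tz":0,"rx":0,"ry":0,"rz":0},
    {"tx":0,"ty":0,"tz":-0.3,"rx":0,"ry":0,"rz":0},
  ],
  claw=7.2,
)

```text
time: 20.92
position: [0.5483, 0.0585, 0.1807]
tool_rot: [0.701, 0.713, -0.001, -0.001]
ft_force: [-1.2, -0.4, 0.3]
grip_width: 0.0695
```

send_rows(
  deltas=[
    {"tx":0,"ty":0,"tz":-2,"rx":0,"ry":0,"rz":0},
    {"tx":0,"ty":0,"tz":-4,"rx":0,"ry":0,"rz":0},
    {"tx":0,"ty":0,"tz":-7,"rx":0,"ry":0,"rz":0},
    {"tx":0,"ty":0,"tz":-9,"rx":0,"ry":0,"rz":0},
    {"tx":0,"ty":0,"tz":-9,"rx":0,"ry":0,"rz":0},
  ],
)

```text
time: 21.33
position: [0.5522, 0.0582, 0.2763]
tool_rot: [0.701, 0.713, 0.003, 0.004]
ft_force: [0.7, -0.6, 1.1]
grip_width: 0.0721
```

```bash
python3 red.py; python3 -c "
from h import *
go(.45,.2,.24,1.0)"
```

```text
t 21.38 pos [0.5508 0.0582 0.2739] psi 1.5886 w 0.0717 F [-0.6  0.2 -0. ]
tx -0.00 ty -0.23 tz 9.89 rx 0.006 ry -0.002 rz 0.899
191 263.56363636363636
192 264.4297520661157
193 264.4736842105263
194 264.50943396226415
195 264.48514851485146
196 264.4811320754717
197 264.4864864864865
198 264.48275862068965
199 264.495652173913
200 264.48275862068965
201 264.47058823529414
202 264.49668874172187
203 264.86695278969955
204 264.5140186915888
-45 [[255.5, 199.9], [255.7, 190.6]]
-40 [[256.1, 200.3], [256.3, 191.0]]
-35 [[256.8, 200.7], [256.9, 191.4]]
-30 [[257.4, 201.0], [257.6, 191.7]]
-25 [[258.2, 201.3], [258.4, 192.0]]
-20 [[258.9, 201.5], [259.1, 192.3]]
-15 [[259.7, 201.7], [259.9, 192.5]]
-10 [[260.5, 201.9], [260.7, 192.6]]
-5 [[261.3, 202.0], [261.6, 192.7]]
0 [[262.1, 202.0], [262.4, 192.8]]
5 [[262.9, 202.0], [263.2, 192.8]]
10 [[263.8, 202.0], [264.1, 192.7]]
15 [[264.6, 201.9], [264.9, 192.6]]
20 [[265.4, 201.7], [265.7, 192.5]]
25 [[266.1, 201.5], [266.5, 192.3]]
30 [[266.9, 201.3], [267.2, 192.1]]
35 [[267.6, 201.0], [267.9, 191.8]]
40 [[268.2, 200.7], [268.6, 191.5]]
45 [[268.8, 200.4], [269.2, 191.1]]
t 21.38 pos [0.5508 0.0582 0.2739] psi 1.5886 w 0.0717 F [-0.6  0.2 -0. ]
tx 14.36 ty -9.84 tz 3.33 rx 0.006 ry -0.001 rz 0.589
```

View pics/red.png

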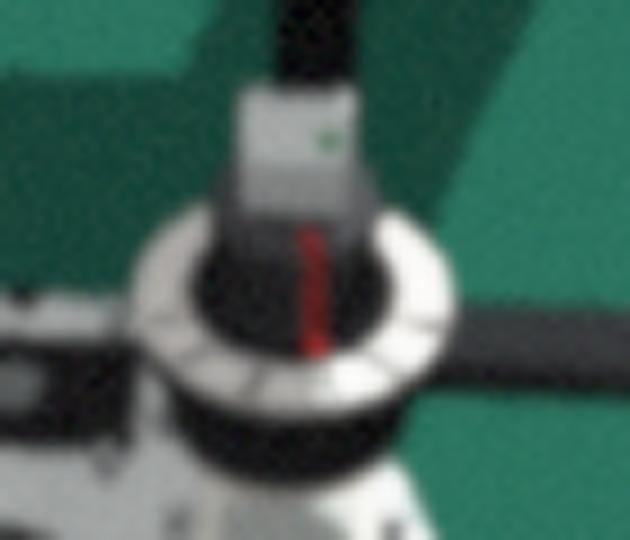

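```bash
python3 - <<'E'
from h import *
import pickle
D=pickle.load(open('d0.pkl','rb'))
for n,b in(('top',(175,225,205,255)),('scene',(305,165,345,200))):
    c=D[n];r=c['color'].astype(int);w=np.clip(r[...,0]-r[...,1]-60,0,None).astype(float)
    M=np.zeros_like(w);M[b[1]:b[3],b[0]:b[2]]=1;w*=M
    v,u=np.mgrid[:384,:512];p=((u*w).sum()/w.sum(),(v*w).sum()/w.sum());print(n,p,ray(c,p,.056),ray(c,p,.052))
go(.37,.263,.2,1.2)
E
```

```text
top (np.float64(186.86043400713436), np.float64(239.6358501783591)) [0.36823818 0.27014331 0.056     ] [0.36785485 0.27098985 0.052     ]
scene (np.float64(326.5894294074616), np.float64(186.05047549378202)) [0.37296699 0.26829344 0.056     ] [0.36855214 0.26945861 0.052     ]
t 21.38 pos [0.5508 0.0582 0.2739] psi 1.5886 w 0.0717 F [-0.6  0.2 -0. ]
tx 20.80 ty -17.75 tz 7.28 rx 0.006 ry -0.001 rz 0.389
```

send_rows(
  deltas=[
    {"tx":3,"ty":-2.6,"tz":0,"rx":0,"ry":0,"rz":0},
    {"tx":6,"ty":-5.3,"tz":0,"rx":0,"ry":0,"rz":0},
    {"tx":9,"ty":-7.9,"tz":0,"rx":0,"ry":0,"rz":0},
    {"tx":12,"ty":-10.5,"tz":0,"rx":0,"ry":0,"rz":0},
    {"tx":15,"ty":-13.1,"tz":0,"rx":0,"ry":0,"rz":0},
  ],
)

```text
time: 21.8
position: [0.413, 0.2066, 0.27]
tool_rot: [0.701, 0.713, -0.001, -0.001]
ft_force: [1.0, 1.2, 0.8]
grip_width: 0.072
```

```bash
python3 -c "
from h import *
go(.369,.2695,.12,1.59)"
```

```text
t 21.8 pos [0.413  0.2066 0.27  ] psi 1.5876 w 0.072 F [1.  1.2 0.8]
tx 6.37 ty -4.24 tz 15.01 rx -0.003 ry 0.000 rz -0.002
```

send_rows(
  deltas=[
    {"tx":3,"ty":-2,"tz":0.5,"rx":0,"ry":0,"rz":0},
    {"tx":6,"ty":-4,"tz":2,"rx":0,"ry":0,"rz":0},
    {"tx":6.3,"ty":-4.2,"tz":6,"rx":0,"ry":0,"rz":0},
    {"tx":6.3,"ty":-4.2,"tz":10,"rx":0,"ry":0,"rz":0},
    {"tx":6.3,"ty":-4.2,"tz":14,"rx":0,"ry":0,"rz":0},
  ],
  claw=0,
)

```text
time: 22.22
position: [0.3709, 0.2688, 0.1298]
tool_rot: [0.7, 0.714, 0.0, 0.0]
ft_force: [0.4, 0.9, -0.3]
grip_width: 0.0463
```

send_rows(
  deltas=[
    {"tx":0,"ty":0,"tz":0,"rx":0,"ry":0,"rz":0},
    {"tx":0,"ty":0,"tz":0,"rx":0,"ry":0,"rz":0},
    {"tx":0,"ty":0,"tz":0,"rx":0,"ry":0,"rz":0},
    {"tx":0,"ty":0,"tz":0,"rx":0,"ry":0,"rz":0},
  ],
)

```text
time: 22.55
position: [0.3742, 0.2687, 0.1335]
tool_rot: [0.701, 0.713, 0.002, 0.001]
ft_force: [0.4, -0.2, 1.6]
grip_width: 0.02
```

```bash
python3 -c "
from h import *
go(.369,.2695,.045,1.59)
c=shot('scene')
cv2.imwrite('pics/s16.png',cv2.resize(c['color'][120:220,270:380,::-1],None,fx=6,fy=6,interpolation=cv2.INTER_CUBIC))
"
```

```text
t 22.55 pos [0.3742 0.2687 0.1335] psi 1.5883 w 0.02 F [ 0.4 -0.2  1.6]
tx 0.08 ty -0.56 tz 8.85 rx 0.005 ry -0.002 rz -0.002
```

View pics/s16.png

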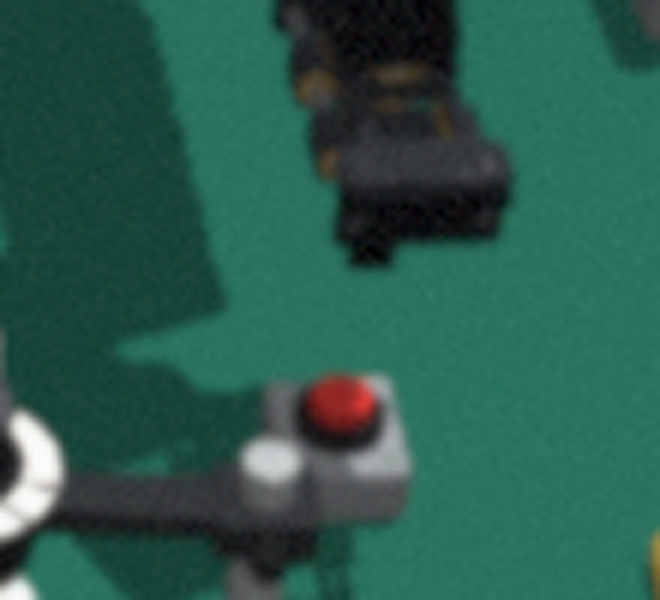

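send_rows(
  deltas=[
    {"tx":0,"ty":-0.5,"tz":3,"rx":0,"ry":0,"rz":0},
    {"tx":0,"ty":-0.5,"tz":6,"rx":0,"ry":0,"rz":0},
    {"tx":0,"ty":-0.5,"tz":8,"rx":0,"ry":0,"rz":0},
    {"tx":0,"ty":-0.5,"tz":8,"rx":0,"ry":0,"rz":0},
    {"tx":0,"ty":-0.5,"tz":8,"rx":0,"ry":0,"rz":0},
  ],
)

```text
time: 23.02
position: [0.3682, 0.2682, 0.0524]
tool_rot: [0.701, 0.713, 0.001, 0.0]
ft_force: [1.2, 0.1, 0.8]
grip_width: 0.0006
```

```bash
python3 -c "
from h import *
go(.369,.2695,.0315,1.59)
c=shot('scene')
cv2.imwrite('pics/s17.png',cv2.resize(c['color'][120:220,270:380,::-1],None,fx=6,fy=6,interpolation=cv2.INTER_CUBIC))
go(.369,.2695,.0315,1.59)
"
```

```text
t 23.02 pos [0.3682 0.2682 0.0524] psi 1.5884 w 0.0006 F [1.2 0.1 0.8]
tx 0.13 ty 0.08 tz 2.09 rx 0.001 ry -0.001 rz -0.002
t 23.07 pos [0.3688 0.2685 0.053 ] psi 1.5885 w 0.0007 F [-1.  -0.3 -0.3]
tx 0.10 ty 0.01 tz 2.15 rx 0.003 ry -0.001 rz -0.001
```

View pics/s17.png

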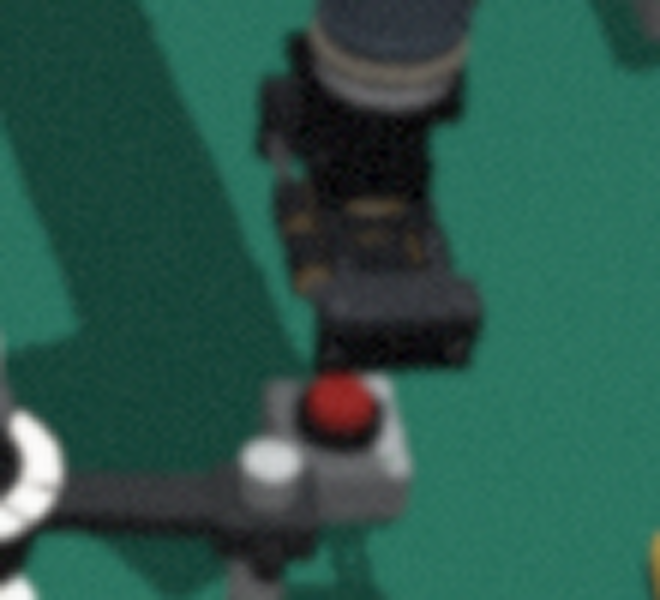

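```bash
python3 -c "
from h import *
c=robot.camera('scene');P=robot.get_obs()['position']
f=lambda X:((proj(c,X)-[270,120]+.5)*6).round()
print('tip',f(P+[0,0,.019]),'rep',f(P),'barbottom',f(P+[.095,0,.09]),f(P+[.095,.037,.09]),f(P+[.095,-.037,.09]),'button',f([.369,.2695,.056]))
cl=cloud(c)
for p in [(326,188),(327,184),(335,170),(330,178),(340,175),(326,180),(325,182)]: print(p,cl[p[1],p[0]].round(4),c['color'][p[1],p[0]])
"
```

```text
tip [346. 370.] rep [341. 398.] barbottom [396. 390.] [475. 388.] [317. 393.] button [344. 394.]
(326, 188) [0.3821 0.265  0.0564] [141  38  38]
(327, 184) [0.3618 0.2716 0.0543] [142  40  36]
(335, 170) [0.4566 0.2628 0.1899] [57 58 64]
(330, 178) [0.4569 0.2523 0.1617] [13 14 19]
(340, 175) [0.4603 0.2778 0.1746] [17 20 24]
(326, 180) [0.4516 0.2433 0.15  ] [15 17 21]
(325, 182) [0.4516 0.2413 0.1427] [80 22 22]
```

send_rows(
  deltas=[
    {"tx":0.08,"ty":0,"tz":0.8,"rx":0,"ry":0,"rz":0},
    {"tx":0.08,"ty":0,"tz":1.4,"rx":0,"ry":0,"rz":0},
    {"tx":0.08,"ty":0,"tz":1.8,"rx":0,"ry":0,"rz":0},
    {"tx":0.08,"ty":0,"tz":2.0,"rx":0,"ry":0,"rz":0},
    {"tx":0.08,"ty":0,"tz":2.0,"rx":0,"ry":0,"rz":0},
  ],
)

```text
time: 23.53
position: [0.3679, 0.269, 0.0312]
tool_rot: [0.701, 0.713, 0.0, 0.0]
ft_force: [0.5, 0.4, 3.2]
grip_width: 0.0004
```

send_rows(
  deltas=[
    {"tx":0,"ty":0,"tz":0.1,"rx":0,"ry":0,"rz":0},
    {"tx":0,"ty":0,"tz":0.15,"rx":0,"ry":0,"rz":0},
    {"tx":0,"ty":0,"tz":0.15,"rx":0,"ry":0,"rz":0},
  ],
)

```text
time: 23.78
position: [0.3678, 0.269, 0.03]
tool_rot: [0.701, 0.713, 0.001, 0.0]
ft_force: [1.5, 0.9, 3.6]
grip_width: 0.0005
```

send_rows(
  deltas=[
    {"tx":0,"ty":0,"tz":0.1,"rx":0,"ry":0,"rz":0},
    {"tx":0,"ty":0,"tz":0.2,"rx":0,"ry":0,"rz":0},
    {"tx":0,"ty":0,"tz":0.2,"rx":0,"ry":0,"rz":0},
  ],
)

```text
time: 24.03
position: [0.3678, 0.269, 0.0282]
tool_rot: [0.701, 0.713, 0.001, 0.0]
ft_force: [-0.0, 1.3, 6.1]
grip_width: 0.0002
```

send_rows(
  deltas=[
    {"tx":0,"ty":0,"tz":0.1,"rx":0,"ry":0,"rz":0},
    {"tx":0,"ty":0,"tz":0.2,"rx":0,"ry":0,"rz":0},
    {"tx":0,"ty":0,"tz":0.2,"rx":0,"ry":0,"rz":0},
  ],
)

```text
time: 24.28
position: [0.3679, 0.269, 0.0278]
tool_rot: [0.701, 0.714, 0.001, 0.0]
ft_force: [-2.0, 0.3, 22.5]
grip_width: 0.0006
```

Hard stop reached at 22 N, so the button is fully down. Release it and retreat upward.

send_rows(
  deltas=[
    {"tx":0,"ty":0,"tz":-1,"rx":0,"ry":0,"rz":0},
    {"tx":0,"ty":0,"tz":-3,"rx":0,"ry":0,"rz":0},
    {"tx":0,"ty":0,"tz":-6,"rx":0,"ry":0,"rz":0},
    {"tx":0,"ty":0,"tz":-10,"rx":0,"ry":0,"rz":0},
    {"tx":0,"ty":0,"tz":-14,"rx":0,"ry":0,"rz":0},
  ],
)

```text
time: 24.7
position: [0.3653, 0.2678, 0.1661]
tool_rot: [0.701, 0.713, -0.003, -0.001]
ft_force: [1.3, 0.4, -0.2]
grip_width: 0.0001
```

send_rows(
  deltas=[
    {"tx":0,"ty":0,"tz":-3,"rx":0,"ry":0,"rz":0},
    {"tx":0,"ty":0,"tz":-3,"rx":0,"ry":0,"rz":0},
    {"tx":0,"ty":0,"tz":-3,"rx":0,"ry":0,"rz":0},
    {"tx":0,"ty":0,"tz":-3,"rx":0,"ry":0,"rz":0},
  ],
)

```text
time: 25.03
position: [0.366, 0.2682, 0.1949]
tool_rot: [0.701, 0.713, -0.001, -0.001]
ft_force: [-0.1, -0.4, -0.2]
grip_width: -0.0001
```

```bash
python3 red.py | head -20; python3 - <<'E'
from h import *
c=shot('scene','s18');t=shot('top')
cv2.imwrite('pics/s18z.png',cv2.resize(c['color'][165:275,165:345,::-1],None,fx=4.4,fy=4.4,interpolation=cv2.INTER_CUBIC))
cv2.imwrite('pics/t18z.png',cv2.resize(t['color'][130:260,170:400,::-1],None,fx=3.4,fy=3.4,interpolation=cv2.INTER_CUBIC))
import pickle;pickle.dump({'top':t,'scene':c},open('d18.pkl','wb'))
from fit import rect
for b in [(265,200,299,224),(300,167,324,202)]: print(rect(t,b,50,210,.056,inv=True))
E
```

```text
t 25.08 pos [0.3657 0.268  0.1943] psi 1.5888 w 0.0003 F [0.3 0.  0.3]
tx -21.32 ty 17.96 tz 1.89 rx -0.003 ry 0.003 rz 0.899
190 264.0
191 264.03937007874015
192 264.08988764044943
193 264.1355140186916
194 264.4878048780488
195 264.48039215686276
196 264.50943396226415
197 264.4952380952381
198 264.4869565217391
199 264.49107142857144
200 264.4869565217391
201 264.47058823529414
202 264.46268656716416
203 264.4770642201835
204 264.49295774647885
-45 [[255.5, 199.9], [255.7, 190.6]]
-40 [[256.1, 200.3], [256.3, 191.0]]
-35 [[256.8, 200.7], [256.9, 191.4]]
(((451.1047668457031, -22.85700225830078), (78.12252807617188, 45.579532623291016), 84.05220031738281), (451.27272744959384, -22.90670226527399))
(((531.960693359375, -120.87942504882812), (46.353519439697266, 77.56822204589844), 84.84220123291016), (532.0364281211419, -120.77095427120804))
```

View pics/s18z.png

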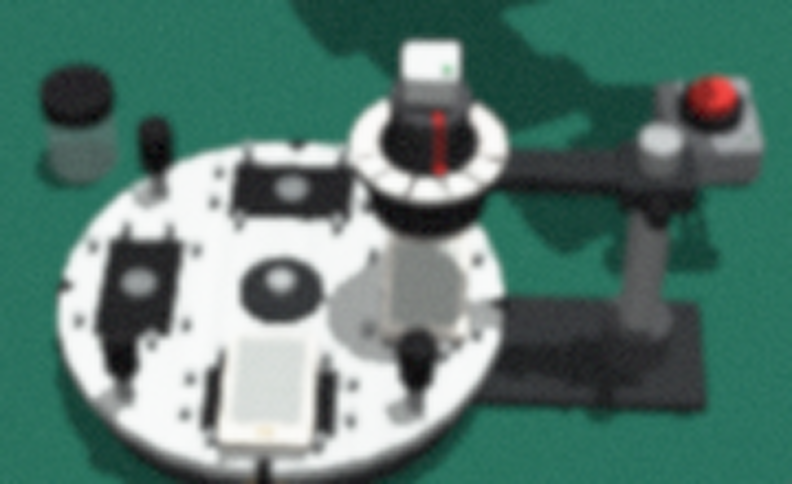

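View pics/t18z.png

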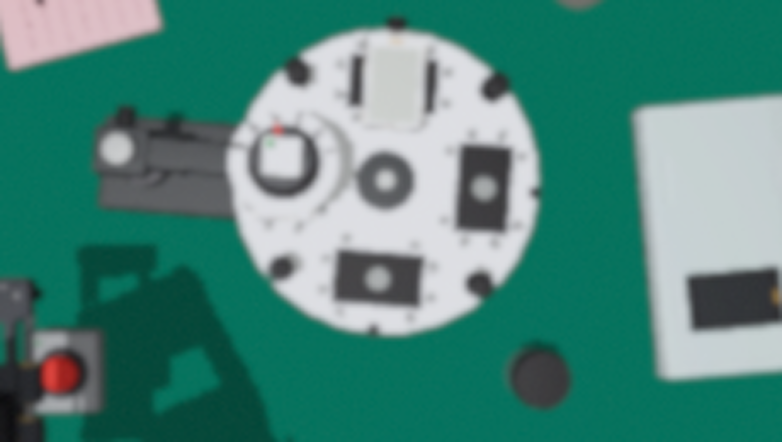

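```bash
python3 -c "
from h import *
print(robot.hand_in())"
```

```text
the job is handed in; nothing more can be done
None
```

The white display is in the nest under the microscope. The table is a quarter turn clockwise on its click, the ring is at 4, and the button was pressed and let up last. I handed it in at about 25 s of the 72 s allowed.

**Last checks**
- **Display:** the pictures showed it flat between the pins after I let go, and still along its nest under the microscope after the turn.
- **Turntable:** two of the empty nest pads were back within 0.1 mm of where pads sat before the turn, so the table is on its click.
- **Ring:** the red line reads about +14° in the scene camera, against +15° for 4, and stayed there after I let go.
- **Button:** I pressed to a hard stop at about 22 N, then let it rise. It looked up in the last picture.
- **Everything else:** the black display, the lens pot and the tray were where they started in the last close-ups. I did not re-measure the bottle or the screwdriver, but the arm kept clear of both.

**What went wrong or disagreed**
- **First grasp missed:** the fingers closed above the display without moving it. The depth images put the fingertips about 19 mm higher than the reported TCP, so I corrected for that, and the second grasp held. Contact with the nest pad fitted that height; the button's hard stop came about 3 mm lower than it predicted.
- **Checked display lies crosswise:** its long side points across its nest's long side. It already lay that way in the first pictures, and it rode along in its nest. I left it alone.

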